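# Unload the inlay press and put the lids on their boxes

### The job

The glue on the shell inlay has set: take the pressing stack apart from the top down, putting each thing in its place as it comes off. The steel weight stands upright in the free half of the weight tray, the cork-faced plywood caul lies squarely on the spare caul in its tray, and each inlaid lid goes, inlay up, onto the open box of its own shape, square with the box and covering its opening. Set things down rather than dropping them, and leave the glue bottle and the dish of shell where they are.

Things in the scene. Friction and masses are not known exactly. Their poses are not given: they have to be found in the camera images.
- weight: Bare steel pressing weight, top of the stack. Upright body 34 mm across and 38 mm high on a cork foot, then a neck 16 mm across (height 38 to 50 mm) and a round knob 26 mm across from 50 to 68 mm, the best grip. About 0.36 kg. Origin: centre of its underside, z up.
- round_lid: Round navy lid with shell inlay on its upper face, a disc 58 mm across and 12 mm thick, light; under the weight, on the caul. Origin: centre of its underside, z up (towards the inlay).
- caul: Caul: plain pale plywood pressing block 126 x 60 x 18 mm (x, y, z), the lowest 2 mm cork; under the round lid, on the oblong lid. x is its long axis, z up. Origin: centre of its underside.
- oblong_lid: Oblong navy lid with shell inlay on its upper face, flat plate 160 x 66 x 12 mm (x, y, z); the bottom of the stack, lying on a fixed grey board 178 x 88 mm, 16 mm thick. x is its long axis, z up (towards the inlay). Origin: centre of its underside.
- weight_tray: Fixed shallow wooden tray with a cork floor, 136 x 74 mm outside, walls 6 mm thick and 14 mm high. A bigger, squat steel weight (48 mm across, 60 mm high, fixed) stands in one half; the other half is free. Origin: on the table, under the middle of the free half; the tray's floor is 6 mm above it. x is the tray's long axis; the other weight's centre lies 66 mm along +x from the origin, the free end of the tray at x = -37 mm.
- round_box: Fixed open round navy box, 52 mm across outside, 40 mm inside, 36 mm high, pale wood inside. The round lid lies flat on its rim and overhangs it by 3 mm all round. Origin: centre of its underside.
- caul_tray: Fixed shallow wooden tray 146 x 80 mm outside, walls 14 mm high, with one spare caul (same 126 x 60 mm as the loose one) fixed in it, its flat top 23 mm above the table. Origin: centre of its underside, x is the long axis of tray and spare caul.
- oblong_box: Fixed open oblong navy box, 154 x 60 mm outside, 142 x 48 mm inside, 45 mm high, pale wood inside. The oblong lid lies flat on its rim and overhangs it by 3 mm all round. Origin: centre of its underside, x is its long axis.
- glue_bottle: Bystander: white glue bottle 48 mm across, 110 mm high, loose, to be left alone. Origin: centre of its underside.
- shell_dish: Bystander: white ceramic dish of shell pieces 76 mm across, 20 mm high, loose, to be left alone. Origin: centre of its underside.
Not all that is in view belongs to the job. What is shaped like the oblong_lid but yellow is not meant. There is more than one size of the weight; the one meant has the size given above.

How it is judged:
By the outcome, as a careful person would: the job done as asked, in the order asked, and still so for the second after the job is handed in, with the robot touching nothing.
It also fails if it takes over 120 s, if anything falls off the work surface, if the arm or the gripper's body presses on something with over 40 N, if the wrist force passes 120 N, or if a joint passes its speed limit or range.

### The arm

A 6-joint arm with a two-finger parallel gripper is mounted at the origin on the work surface. World frame = base frame: x ahead of the robot, y to its left, z up, the work surface at z = 0. Lengths are in m, angles in rad, forces in N, time in s.
With the tool pointing down it reaches from about 0.25 to 0.775 m from the base axis. Payload 4 kg.
Tool frame: the origin (TCP) lies at the centre of the arm's flange, where the gripper is bolted on; the fingertips stand 173 mm ahead of it and the grasp point (between the pads) lies 155 mm ahead of it; y points along the fingers, z is the direction in which the jaws open and shut, and the axes are right-handed (so a half turn about y gives the same grasp; the last joint's range is limited). The gripper opens to 85 mm and grips with 20 to 120 N. Pads are 22 mm wide; open, the fingers measure 114 mm over their backs; the gripper's body (76 mm by 85 mm) begins 54 mm behind the grasp point. The pads swing forward as they close: fully open they stand 13 mm farther back than shut.
Start: joints at [-1.414, 0.087, 1.371, -0, 1.684, -0.103], TCP at [0.141, -0.532, 0.405] pointing down, gripper open.
Joint ranges: [-3.1, 3.1], [-0.76, 2.03], [0.27, 2.55], [-1.08, 4.22], [0.17, 2.65], [-2.57, 2.57]. Speed limits (rad/s): [2.79, 2.79, 3.14, 3.14, 3.14, 3.14].

### API

Orientations are given as a rotation vector (axis times angle).
In Python, from bench import robot, optics, spotter gives the robot as it stands.
- The arm moves only by the shell command python3 -m pendant 'ROWS' [FORCE]. ROWS is JSON, a list of rows, each an object of numbers: "fingers": the opening, from -1 (shut) to 1 (fully open), so that 0 is half open; "tx", "ty", "tz": the shift along the tool's x, y, z in cm; "wx", "wy", "wz": the turn, a rotation vector about the tool's x, y, z in degrees. In form: [{"fingers": .., "tx": .., "ty": .., "tz": .., "wx": .., "wy": .., "wz": ..}, ...]. A call has 1 to 20 rows; each row shifts and turns the pose as measured when the row begins, along the tool's axes as they then stand; what a row does not reach is not made up. A row lasts 1/10 s, in which the tool goes at most 50 mm and 8.59 degrees, less where a joint would pass 70% of its speed; a pose out of reach is approached as far as the arm can. A call with a gripper value outside its range is refused whole. The fingers move at their own pace and stop on an object; FORCE is the grip in N (left out, the last holds). Time passes only in rows, so rows that do not move let the fingers close. It gives the time, the measured TCP pose, the force and the opening at its end, in the units of the state.
- robot.observe(): the state, without advancing time (a new reading comes with each control period).
- optics.snapshot(name): name is "scene" or "side" or "wrist"; returns the picture (400x640x3 uint8, red, green, blue); there is no depth.
- optics.camera_info(name): a dict with "K" (3x3 intrinsics, pixels), "k1" (the pictures are not rectified: a ray, as slopes to the right and down, at radius r is drawn at 1 + k1 r^2 times it, then the intrinsics apply), "eye" and "attitude" of the camera in the world. Camera axes: x right, y up, looking along -z (the intrinsics and any distortion apply to the point x, -y, -z); pixel columns grow to the right and rows downward; lengths in m; the calibration is good to about 2 mm. A picture is of the moment at which its call begins: read the wrist's pose just before it. camera_info takes no time and is no camera call; for the wrist camera it gives the pose at the moment of the call.
- robot.hand_in(): hands the job in, once; it reports no verdict.
Trained networks look in the newest picture that a camera, given by its name, has taken for a name from the list of things; names that differ only in an ending like _2 or _b are one class to them, and where a whole thing is asked for, a point or a joint stands for the part that bears it (a point fixed in the world has none). Each returns a list of dicts, best first, with "score" (0 to 1); they miss things now and then, are a little off and sometimes report something else, mostly with a low value. They report only what shows in the picture. A call takes as long as a camera call. They do not tell look-alikes from the thing itself.
- spotter.silhouettes(label, camera): "mask" (400x640 bool, what is visible of it) and "point" ([row, column] in pixels, amid what is visible of it).
- spotter.landmark_of(label, camera): "point" ([row, column] in pixels: a listed point, or the origin of a listed thing).
The state is a dict: "time": time; "q": joint angles; "joint_velocities": joint speeds; "joint_torque": joint torques, N m; "position": TCP position; "orientation": TCP orientation; "contact_force": force on the tool from outside, world axes, zero at the start; "wrist_torque": the same for the moment, N m; "grip_width": opening from 0.0 (shut) to 1.0 (fully open).
Only numpy, scipy, OpenCV 4.12 (cv2) and the standard library are available. Lean on these libraries where they do the work, as an engineer would, in place of code of your own. Each camera call takes 0.05 s, during which the arm holds its last target. There are 200 camera calls.

## Working session

There is one attempt and no reset: what is moved stays moved. The work goes in short steps, Python scripts to look and compute and a shell command to move; the robot and the scene stay as the last step left them, time stands still between calls to the robot, and variables do not carry over. Pictures are saved under pics/ and viewed, about 12 in all and at most 16, crops included, and the job is handed in when it is done.

```bash
ls; mkdir -p pics; python3 - <<'E'
from bench import robot, optics, spotter
import cv2, numpy as np
s=robot.observe(); print({k:np.round(v,3) for k,v in s.items()})
for c in ["scene","side","wrist"]:
    im=optics.snapshot(c); cv2.imwrite(f"pics/a_{c}.png",im[:,:,::-1])
    i=optics.camera_info(c); print(c,{k:np.round(v,4).tolist() for k,v in i.items()})
E
```

```text
pics
{'time': np.float64(0.0), 'q': array([-1.414,  0.088,  1.372,  0.   ,  1.684, -0.103]), 'joint_velocities': array([ 0.002,  0.001,  0.002, -0.   ,  0.   ,  0.001]), 'joint_torque': array([ 1.0000e-03, -3.5187e+01, -3.1327e+01, -0.0000e+00,  1.1000e-02,
       -0.0000e+00]), 'position': array([ 0.141, -0.531,  0.404]), 'orientation': array([-0.272,  2.085, -2.08 ]), 'contact_force': array([ 0.548, -0.7  , -0.823]), 'wrist_torque': array([-0.006, -0.036, -0.009]), 'grip_width': np.float64(1.001)}
scene {'K': [[492.7576, 0.0, 323.5827], [0.0, 492.7576, 192.1841], [0.0, 0.0, 1.0]], 'k1': 0.0498, 'eye': [1.7896, -0.2453, 0.9174], 'attitude': [0.8577, 0.6655, 1.2109]}
side {'K': [[409.3668, 0.0, 313.982], [0.0, 409.3668, 201.1937], [0.0, 0.0, 1.0]], 'k1': 0.0115, 'eye': [-0.0102, 0.7749, 1.0791], 'attitude': [0.276, -0.868, -2.3418]}
wrist {'K': [[343.3635, 0.0, 315.5088], [0.0, 343.3635, 199.5573], [0.0, 0.0, 1.0]], 'k1': 0.0108, 'eye': [0.2084, -0.5143, 0.3728], 'attitude': [-0.2351, 0.1825, -1.3023]}
```

View pics/a_scene.png

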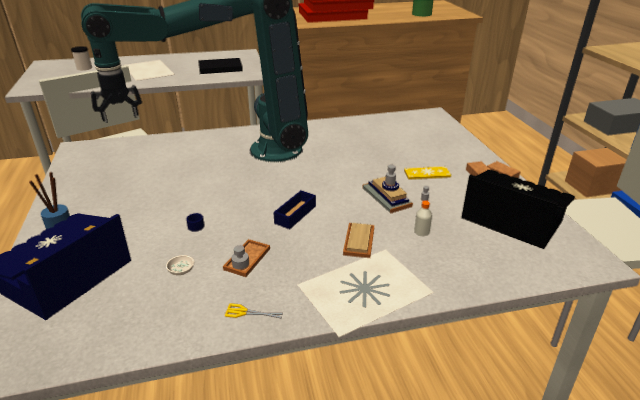

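View pics/a_side.png

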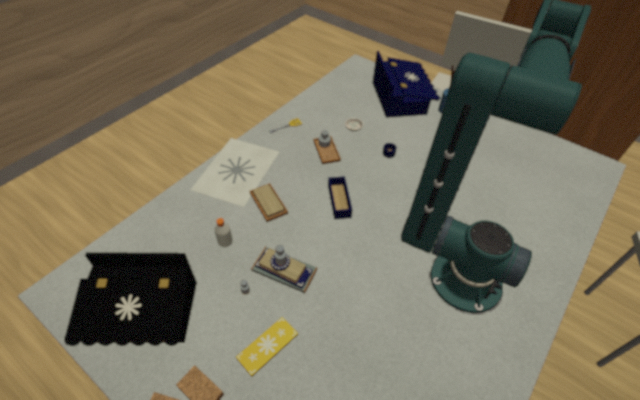

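View pics/a_wrist.png

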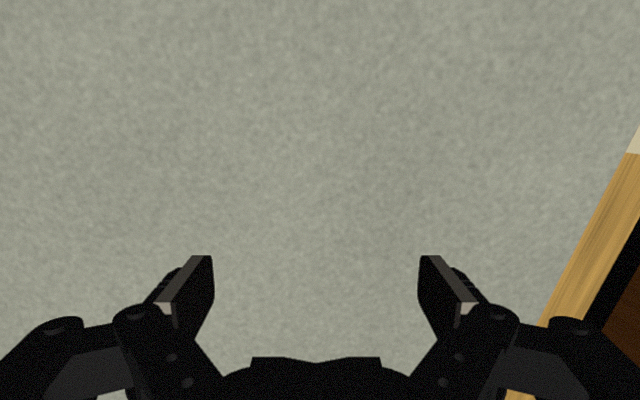

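The stack is at scene (388,190), with its weight knob at (391,170). The small look-alike weight is at (426,192), the squat weight in its tray at (240,257), and the yellow lid look-alike at (428,172). The boxes and trays are at (195,222), (295,209), (359,239) and (247,257).

```bash
cat > h.py <<'E'
import numpy as np, cv2
from scipy.spatial.transform import Rotation as R
from scipy.optimize import minimize
from bench import robot, optics, spotter
def cam(c):
    i=optics.camera_info(c); return dict(K=np.array(i["K"]),k1=i["k1"],eye=np.array(i["eye"]),R=R.from_rotvec(i["attitude"]).as_matrix())
def proj(c,P):
    p=(np.atleast_2d(P)-c["eye"])@c["R"]; s=np.c_[p[:,0],-p[:,1]]/-p[:,2:3]
    s=s*(1+c["k1"]*(s**2).sum(1,keepdims=True)); return s@c["K"][:2,:2].T+c["K"][:2,2]
def ray(c,uv):
    d=np.linalg.solve(c["K"],[uv[0],uv[1],1])[:2]; s=d.copy()
    for _ in range(10): s=d/(1+c["k1"]*(s@s))
    return c["R"]@np.array([s[0],-s[1],-1])
def onplane(c,uv,z):
    d=ray(c,uv); return c["eye"]+d*(z-c["eye"][2])/d[2]
def box(l,w,z0,z1): return np.array([[x*l/2,y*w/2,z] for x in(-1,1) for y in(-1,1) for z in(z0,z1)])
def cyl(d,z0,z1):
    a=np.linspace(0,2*np.pi,32,endpoint=False); return np.vstack([np.c_[d/2*np.cos(a),d/2*np.sin(a),0*a+z] for z in(z0,z1)])
def place(P,x,y,yaw,z=0):
    c,s=np.cos(yaw),np.sin(yaw); return np.c_[c*P[:,0]-s*P[:,1]+x,s*P[:,0]+c*P[:,1]+y,P[:,2]+z]
def hullmask(c,Ps):
    m=np.zeros((400,640),np.uint8)
    for P in Ps: cv2.fillConvexPoly(m,cv2.convexHull((proj(c,P)*16).astype(np.int32).reshape(-1,1,2)),1,shift=4)
    return m>0
def fit(c,mask,parts,x0,z=0,yaws=None,ignore=None):
    """fit x,y,yaw of convex parts to a mask by IoU"""
    def f(p):
        m=hullmask(c,[place(P,p[0],p[1],p[2],z) for P in parts]); a=mask
        if ignore is not None: m=m&~ignore; a=a&~ignore
        return 1-(m&a).sum()/max(1,(m|a).sum())
    best=None
    for y0 in (yaws if yaws is not None else [x0[2]]):
        S=np.array([[x0[0],x0[1],y0],[x0[0]+.012,x0[1],y0],[x0[0],x0[1]+.012,y0],[x0[0],x0[1],y0+.2]])
        r=minimize(f,S[0],method="Nelder-Mead",options=dict(initial_simplex=S,xatol=1e-4,fatol=1e-4,maxiter=150))
        if best is None or r.fun<best.fun: best=r
    return best.x,1-best.fun
def tool(p,yaw): # tool pose pointing down, jaws (z) along world yaw -> rotvec
    z=np.array([np.cos(yaw),np.sin(yaw),0]); y=np.array([0,0,-1.]); return R.from_matrix(np.c_[np.cross(y,z),y,z])
def delta(p,yaw,ref=None):
    """move in tool axes (cm, deg) from the measured pose (or ref) to grasp-point p (z of TCP), jaws along yaw (mod pi)"""
    s=robot.observe() if ref is None else ref
    A=R.from_rotvec(s["orientation"]); t=A.inv().apply(np.array(p)-s["position"])*100
    w=min([(A.inv()*tool(p,yaw+k)).as_rotvec(degrees=True) for k in(0,np.pi)],key=np.linalg.norm)
    return np.round(t,2),np.round(w,2)
E
python3 - <<'E'
from h import *
names=dict(weight=.116,round_lid=.05,caul=.03,oblong_lid=.016,weight_tray=0,round_box=0,caul_tray=0,oblong_box=0,glue_bottle=0,shell_dish=0)
z=dict(weight=.058,round_lid=.046,caul=.028,oblong_lid=.016)
C={c:cam(c) for c in("scene","side")}
for c in C: optics.snapshot(c)
for n in names:
    for c in C:
        for r in spotter.landmark_of(n,c)[:3]:
            p=r["point"]; print(n,c,round(r["score"],2),np.round(p),np.round(onplane(C[c],[p[1],p[0]],z.get(n,0)),3)[:2])
s=robot.observe(); A=R.from_rotvec(s["orientation"]).as_matrix(); print(A.round(3)); w=cam("wrist"); print("cam in tool",A.T@(w["eye"]-s["position"]),(A.T@w["R"]).round(3))
E
```

```text
weight scene 0.73 [184. 390.] [0.454 0.319]
weight scene 0.66 [197. 426.] [0.558 0.403]
weight side 0.72 [260. 282.] [0.445 0.316]
weight side 0.56 [292. 246.] [0.454 0.456]
round_lid scene 0.46 [183. 389.] [0.43  0.325]
round_lid side 0.64 [263. 281.] [0.444 0.321]
caul scene 0.56 [187. 390.] [0.428 0.331]
caul side 0.8 [263. 280.] [0.455 0.314]
oblong_lid scene 0.6 [214. 294.] [ 0.495 -0.022]
oblong_lid scene 0.57 [192. 388.] [0.439 0.322]
oblong_lid side 0.84 [342. 265.] [0.331 0.515]
oblong_lid side 0.77 [266. 282.] [0.448 0.314]
weight_tray scene 0.65 [250. 249.] [ 0.627 -0.181]
weight_tray scene 0.26 [233. 418.] [0.665 0.337]
weight_tray side 0.6 [156. 328.] [ 0.638 -0.167]
round_box scene 0.49 [226. 195.] [ 0.464 -0.332]
round_box side 0.47 [153. 386.] [ 0.473 -0.324]
caul_tray scene 0.89 [244. 360.] [0.674 0.146]
caul_tray side 0.59 [203. 269.] [0.654 0.148]
oblong_box scene 0.84 [216. 294.] [ 0.482 -0.019]
oblong_box side 0.76 [197. 340.] [ 0.481 -0.029]
oblong_box side 0.28 [260. 282.] [0.47  0.293]
glue_bottle scene 0.89 [232. 416.] [0.657 0.333]
glue_bottle side 0.65 [242. 223.] [0.66  0.356]
shell_dish scene 0.88 [269. 180.] [ 0.667 -0.377]
shell_dish scene 0.32 [213. 296.] [ 0.468 -0.01 ]
shell_dish side 0.67 [128. 350.] [ 0.669 -0.358]
shell_dish side 0.63 [260. 280.] [0.477 0.294]
[[-0.966  0.     0.257]
 [-0.257 -0.    -0.966]
 [ 0.    -1.     0.   ]]
cam in tool [-0.06930381  0.03098405  0.00072323] [[ 0.    -0.962 -0.274]
 [-0.001  0.274 -0.962]
 [ 1.     0.001 -0.   ]]
```

```bash
python3 -m pendant '[{"fingers":1,"tx":-4.4,"tz":-2},{"tx":-4.4,"tz":-2},{"tx":-4.4,"tz":-2},{"tx":-4.4,"tz":-2},{"tx":-4.4,"tz":-2},{"tx":-4.4,"tz":-2},{"tx":-4.4,"tz":-2},{"tx":-4.4,"tz":-2},{"tx":-4.4,"tz":-2},{"tx":0}]'
```

```text
schema error: expected keys fingers, tx, ty, tz, wx, wy, wz
```

```bash
python3 -m pendant '[{"fingers":1,"tx":-4.4,"ty":0,"tz":-2,"wx":0,"wy":0,"wz":0},{"fingers":1,"tx":-4.4,"ty":0,"tz":-2,"wx":0,"wy":0,"wz":0},{"fingers":1,"tx":-4.4,"ty":0,"tz":-2,"wx":0,"wy":0,"wz":0},{"fingers":1,"tx":-4.4,"ty":0,"tz":-2,"wx":0,"wy":0,"wz":0},{"fingers":1,"tx":-4.4,"ty":0,"tz":-2,"wx":0,"wy":0,"wz":0},{"fingers":1,"tx":-4.4,"ty":0,"tz":-2,"wx":0,"wy":0,"wz":0},{"fingers":1,"tx":-4.4,"ty":0,"tz":-2,"wx":0,"wy":0,"wz":0},{"fingers":1,"tx":-4.4,"ty":0,"tz":-2,"wx":0,"wy":0,"wz":0},{"fingers":1,"tx":-4.4,"ty":0,"tz":-2,"wx":0,"wy":0,"wz":0},{"fingers":1,"tx":0,"ty":0,"tz":0,"wx":0,"wy":0,"wz":0}]' 60
cat > look.py <<'E'
import sys
from h import *
Z=dict(weight_tray=0,round_box=0,caul_tray=0,oblong_box=0,weight=.058,round_lid=.046,caul=.028,oblong_lid=.016)
M=dict(weight_tray=[place(box(.136,.074,0,.014),.031,0,0),place(cyl(.048,.006,.066),.066,0,0)],round_box=[cyl(.052,0,.036)],
 caul_tray=[box(.146,.08,0,.014),box(.126,.06,0,.023)],oblong_box=[box(.154,.06,0,.045)],
 weight=[cyl(.034,0,.038),cyl(.016,.038,.05),cyl(.026,.05,.068)],round_lid=[cyl(.058,0,.012)],caul=[box(.126,.06,0,.018)],oblong_lid=[box(.16,.066,0,.012)])
def run(tag,names,camera="wrist",zs={}):
    s=robot.observe(); c=cam(camera); im=optics.snapshot(camera)[:,:,::-1].copy()
    for n in names:
        z=zs.get(n,Z[n])
        for r in spotter.silhouettes(n,camera)[:2]:
            m=np.asarray(r["mask"]); p=r["point"]
            if r["score"]<.3: continue
            x0=onplane(c,[p[1],p[0]],z)
            x,iou=fit(c,m,M[n],[x0[0],x0[1],0],z,yaws=[0] if n in("round_box","weight","round_lid") else np.arange(0,2*np.pi if n=="weight_tray" else np.pi,.4))
            print(n,round(r["score"],2),"px",np.round(p)[::-1],"n",m.sum(),"xy",x[:2].round(4),"yaw",np.degrees(x[2]).round(1),"iou",round(iou,3))
            for P in M[n]:
                q=cv2.convexHull(proj(c,place(P,*x,z)).astype(np.int32).reshape(-1,1,2)); cv2.polylines(im,[q],True,(0,255,0))
            cv2.drawContours(im,cv2.findContours(m.astype(np.uint8),0,2)[0],-1,(0,0,255),1)
    cv2.imwrite(f"pics/{tag}.png",im)
if __name__=="__main__": run(sys.argv[1],sys.argv[2].split(","))
E
python3 look.py v1 weight_tray,round_box,oblong_box
```

```text
time: 2.25
position: [0.4887, -0.2484, 0.4039]
orientation: [-0.262, 2.083, -2.088]
contact_force: [-1.0, 0.4, -0.1]
grip_width: 0.999
weight_tray 0.82 px [281.  17.] n 3150 xy [ 0.641  -0.1737] yaw -37.5 iou 0.987
round_box 0.7 px [383. 207.] n 2178 xy [ 0.4701 -0.33  ] yaw 7.8 iou 0.912
oblong_box 0.82 px [ 78. 122.] n 13296 xy [ 0.4764 -0.0145] yaw -45.3 iou 0.988
```

View pics/v1.png

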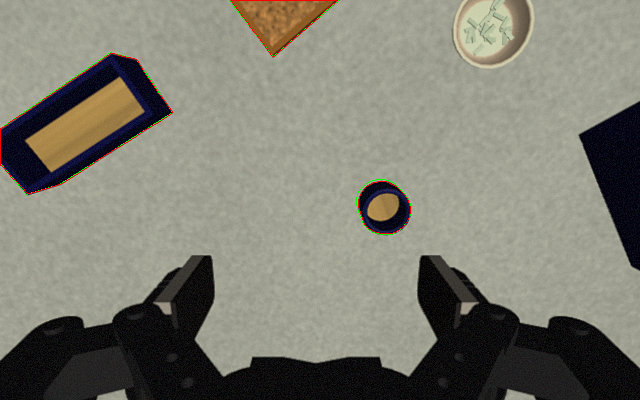

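The overlay shows the round box at (383,207) and the oblong box at (78,122). Both fit well, though the oblong box is cut slightly at the left edge. The weight tray at (281,17) is cut by the frame, so I'm moving on for a better view.

```bash
python3 -m pendant '[{"fingers":1,"tx":-3,"ty":0,"tz":-3.4,"wx":0,"wy":0,"wz":0},{"fingers":1,"tx":-3,"ty":0,"tz":-3.4,"wx":0,"wy":0,"wz":0},{"fingers":1,"tx":-3,"ty":0,"tz":-3.4,"wx":0,"wy":0,"wz":0},{"fingers":1,"tx":-3,"ty":0,"tz":-3.4,"wx":0,"wy":0,"wz":0},{"fingers":1,"tx":-3,"ty":0,"tz":-3.4,"wx":0,"wy":0,"wz":0},{"fingers":1,"tx":0,"ty":0,"tz":0,"wx":0,"wy":0,"wz":0}]' 60
python3 look.py v2 weight_tray,oblong_box,caul_tray
python3 -c "
from h import *
print(delta([.40,.30,.42],np.radians(-75)),robot.observe()['q'].round(2))"
```

```text
time: 3.05
position: [0.5891, -0.0594, 0.4036]
orientation: [-0.23, 2.097, -2.115]
contact_force: [-0.2, -1.0, -0.1]
grip_width: 1.003
weight_tray 0.6 px [453. 120.] n 10397 xy [ 0.6894 -0.2111] yaw 142.5 iou 0.956
oblong_box 0.7 px [260. 251.] n 7552 xy [ 0.4769 -0.0145] yaw -45.2 iou 0.798
caul_tray 0.84 px [118.  56.] n 12835 xy [0.6608 0.1453] yaw -23.6 iou 0.99
caul_tray 0.34 px [455. 121.] n 10506 xy [ 0.6624 -0.1921] yaw 143.3 iou 0.879
(array([ 10.7 ,  -2.02, -39.49]), array([-0.64, -2.88,  0.11])) [-0.2   0.18  1.27 -0.01  1.69  1.16]
```

View pics/v2.png

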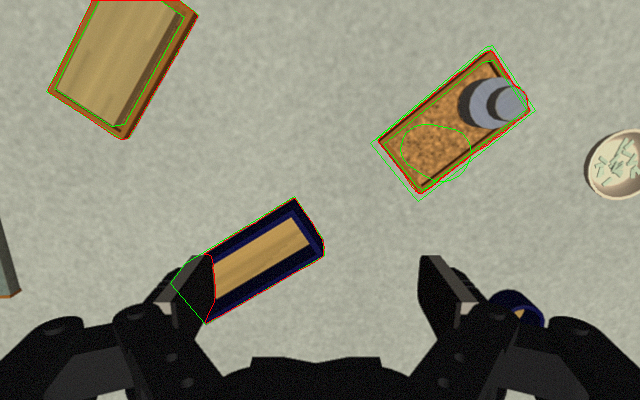

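Caul tray at (118,56) and oblong box at (260,251) fit well. The weight tray fit came out flipped: the squat weight is really at (490,103), so the free half is the lower-left part, which agrees with the v1 fit of (0.641,-0.174), yaw -37.5°. Next, the stack.

```bash
python3 -m pendant '[{"fingers":1,"tx":1.3,"ty":-0.3,"tz":-4.6,"wx":0,"wy":0,"wz":0},{"fingers":1,"tx":1.3,"ty":-0.3,"tz":-4.6,"wx":0,"wy":0,"wz":0},{"fingers":1,"tx":1.3,"ty":-0.3,"tz":-4.6,"wx":0,"wy":0,"wz":0},{"fingers":1,"tx":1.3,"ty":-0.3,"tz":-4.6,"wx":0,"wy":0,"wz":0},{"fingers":1,"tx":1.3,"ty":-0.3,"tz":-4.6,"wx":0,"wy":0,"wz":0},{"fingers":1,"tx":1.3,"ty":-0.3,"tz":-4.6,"wx":0,"wy":0,"wz":0},{"fingers":1,"tx":1.3,"ty":-0.3,"tz":-4.6,"wx":0,"wy":0,"wz":0},{"fingers":1,"tx":1.3,"ty":-0.3,"tz":-4.6,"wx":0,"wy":0,"wz":0},{"fingers":1,"tx":0,"ty":0,"tz":0,"wx":0,"wy":0,"wz":0}]' 60
python3 look.py v3 weight,round_lid,caul,oblong_lid,caul_tray
python3 -c "
from h import *
print(robot.observe()['q'].round(2),robot.observe()['position'])"
```

```text
time: 4.15
position: [0.4078, 0.2685, 0.4246]
orientation: [-0.183, 2.117, -2.142]
contact_force: [0.9, -0.4, 0.7]
grip_width: 1.003
weight 0.84 px [159.  63.] n 1067 xy [0.4828 0.3958] yaw 35.6 iou 0.412
weight 0.66 px [259. 124.] n 1444 xy [0.4503 0.3179] yaw 3.7 iou 0.934
round_lid 0.76 px [275. 108.] n 1472 xy [0.4526 0.3195] yaw 15.2 iou 0.477
caul 0.94 px [272. 153.] n 4978 xy [0.4456 0.3175] yaw 189.9 iou 0.609
caul 0.74 px [575. 154.] n 10760 xy [0.4705 0.0045] yaw 138.0 iou 0.823
oblong_lid 0.83 px [300. 130.] n 2183 xy [0.4426 0.3162] yaw 10.8 iou 0.213
oblong_lid 0.7 px [ 85. 198.] n 8464 xy [0.333  0.5008] yaw 83.8 iou 0.878
caul_tray 0.61 px [459.   8.] n 804 xy [0.6445 0.1891] yaw 66.9 iou 0.984
[ 0.46 -0.05  1.47 -0.01  1.72  1.86] [0.41085179 0.26455146 0.42364683]
```

View pics/v3.png

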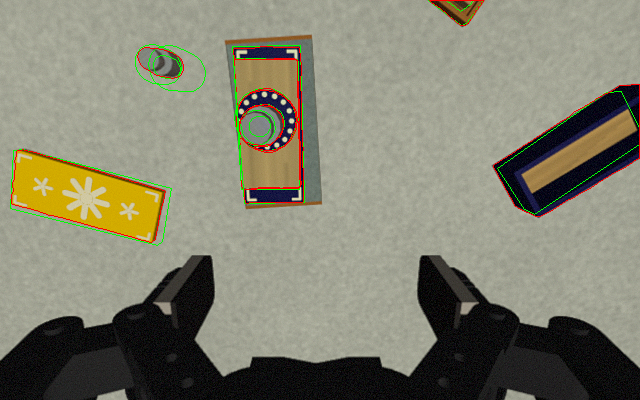

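The knobbed weight is at (259,124) on the round lid, and its size fits (IoU 0.93). The small look-alike is at (159,63), its fit is poor at that size, so I reject it. The yellow plate at (85,198) is also rejected. I'll move over the weight and check from near.

```bash
cat > d.py <<'E'
import sys
from h import *
x,y,z,a=map(float,sys.argv[1:5]); s=robot.observe(); A=R.from_rotvec(s["orientation"]).as_matrix()
print("pos",s["position"].round(4),"yaw",np.degrees(np.arctan2(A[1,2],A[0,2])).round(1),"q",s["q"].round(2),"t",s["time"],"F",s["contact_force"].round(1),"g",round(float(s["grip_width"]),3))
print("delta t,w:",*[v.tolist() for v in delta([x,y,z],np.radians(a))], "in-place-turn frame")
E
python3 d.py .4503 .3179 .35 -80
```

```text
pos [0.4109 0.2646 0.4236] yaw -80.5 q [ 0.46 -0.05  1.47 -0.01  1.72  1.86] t 4.45 F [-0.5 -0.1 -0.5] g 0.999
delta t,w: [-4.76, 7.3, -4.72] [-0.85, -0.5, -0.05] in-place-turn frame
```

```bash
python3 -m pendant '[{"fingers":1,"tx":-1.6,"ty":2.5,"tz":-1.6,"wx":-0.8,"wy":0,"wz":0},{"fingers":1,"tx":-1.6,"ty":2.5,"tz":-1.6,"wx":0,"wy":0,"wz":0},{"fingers":1,"tx":-1.5,"ty":2.3,"tz":-1.5,"wx":0,"wy":0,"wz":0},{"fingers":1,"tx":0,"ty":0,"tz":0,"wx":0,"wy":0,"wz":0}]' 60
python3 look.py v4 weight,round_lid
python3 d.py .4503 .3179 .270 -80
python3 -c "
import cv2;i=cv2.imread('pics/v4.png')[60:360,170:470];cv2.imwrite('pics/v4c.png',cv2.resize(i,None,fx=2,fy=2))"
```

```text
time: 4.85
position: [0.4552, 0.3134, 0.3499]
orientation: [-0.158, 2.14, -2.14]
contact_force: [-0.9, 0.4, -1.0]
grip_width: 0.999
weight 0.67 px [301. 214.] n 2662 xy [0.4507 0.3193] yaw -8.3 iou 0.917
weight 0.6 px [179. 126.] n 1234 xy [0.4975 0.3963] yaw 18.6 iou 0.334
round_lid 0.6 px [306. 179.] n 1984 xy [0.4518 0.3192] yaw 16.6 iou 0.462
pos [0.4546 0.3129 0.3553] yaw -81.2 q [ 0.5   0.1   1.45 -0.    1.57  1.92] t 5.0 F [-1.1  0.   0.1] g 1.003
delta t,w: [0.46, 8.53, -0.54] [0.1, -1.25, -0.74] in-place-turn frame
```

View pics/v4c.png

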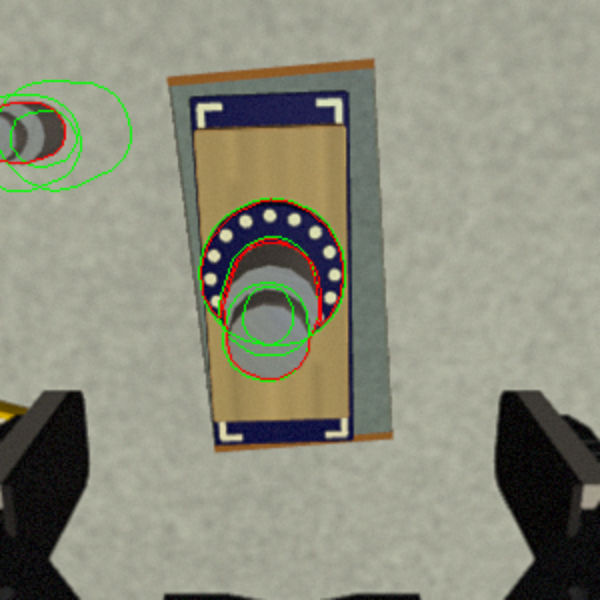

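The close crop shows the chosen weight (knob, neck and wide body) centred on the round inlaid lid at crop (270,320). Descending to grip the knob.

```bash
python3 -m pendant '[{"fingers":1,"tx":0.2,"ty":2.5,"tz":-0.3,"wx":0,"wy":0,"wz":0},{"fingers":1,"tx":0.2,"ty":2.5,"tz":-0.3,"wx":0,"wy":0,"wz":0},{"fingers":1,"tx":0,"ty":1.5,"tz":0,"wx":0,"wy":0,"wz":0},{"fingers":1,"tx":0,"ty":1,"tz":0,"wx":0,"wy":0,"wz":0},{"fingers":1,"tx":0,"ty":0,"tz":0,"wx":0,"wy":0,"wz":0},{"fingers":1,"tx":0,"ty":0,"tz":0,"wx":0,"wy":0,"wz":0}]' 60
python3 d.py .4507 .319 .270 -80
```

```text
time: 5.6
position: [0.4527, 0.3151, 0.2914]
orientation: [-0.122, 2.142, -2.119]
contact_force: [0.5, -0.4, 1.4]
grip_width: 0.995
pos [0.4527 0.3151 0.2914] yaw -81.6 q [ 0.51  0.13  1.55 -0.    1.43  1.93] t 5.6 F [ 0.5 -0.4  1.4] g 0.995
delta t,w: [0.21, 2.13, -0.4] [0.46, -1.59, -1.9] in-place-turn frame
```

```bash
python3 -m pendant '[{"fingers":1,"tx":0.2,"ty":1.2,"tz":-0.4,"wx":0,"wy":-1,"wz":-1.5},{"fingers":1,"tx":0,"ty":1,"tz":0,"wx":0,"wy":0,"wz":0},{"fingers":1,"tx":0,"ty":0,"tz":0,"wx":0,"wy":0,"wz":0},{"fingers":1,"tx":0,"ty":0,"tz":0,"wx":0,"wy":0,"wz":0}]' 60
python3 d.py .4507 .319 .270 -80
```

```text
time: 6.0
position: [0.4511, 0.3195, 0.2707]
orientation: [-0.167, 2.142, -2.119]
contact_force: [-0.1, -0.1, -0.0]
grip_width: 0.997
pos [0.4511 0.3195 0.2707] yaw -80.5 q [0.51 0.15 1.57 0.01 1.41 1.92] t 6.0 F [-0.1 -0.1 -0. ] g 0.997
delta t,w: [0.05, 0.07, 0.05] [0.57, -0.51, -0.56] in-place-turn frame
```

Closing on the knob.

```bash
python3 -m pendant '[{"fingers":-1,"tx":0,"ty":0,"tz":0,"wx":0,"wy":0,"wz":0},{"fingers":-1,"tx":0,"ty":0,"tz":0,"wx":0,"wy":0,"wz":0},{"fingers":-1,"tx":0,"ty":0,"tz":0,"wx":0,"wy":0,"wz":0},{"fingers":-1,"tx":0,"ty":0,"tz":0,"wx":0,"wy":0,"wz":0},{"fingers":-1,"tx":0,"ty":0,"tz":0,"wx":0,"wy":0,"wz":0},{"fingers":-1,"tx":0,"ty":0,"tz":0,"wx":0,"wy":0,"wz":0},{"fingers":-1,"tx":0,"ty":0,"tz":0,"wx":0,"wy":0,"wz":0}]' 60
python3 d.py .4507 .319 .270 -80
```

```text
time: 6.7
position: [0.4513, 0.3196, 0.2713]
orientation: [-0.166, 2.142, -2.119]
contact_force: [-0.1, -1.6, 0.1]
grip_width: 0.282
pos [0.4513 0.3196 0.2713] yaw -80.5 q [0.51 0.15 1.57 0.01 1.41 1.92] t 6.7 F [-0.1 -1.6  0.1] g 0.282
delta t,w: [0.07, 0.13, 0.05] [0.56, -0.5, -0.61] in-place-turn frame
```

```bash
python3 -m pendant '[{"fingers":-1,"tx":0,"ty":-1,"tz":0,"wx":0,"wy":0,"wz":0},{"fingers":-1,"tx":0,"ty":-2,"tz":0,"wx":0,"wy":0,"wz":0},{"fingers":-1,"tx":0,"ty":-3,"tz":0,"wx":0,"wy":0,"wz":0},{"fingers":-1,"tx":0,"ty":-3,"tz":0,"wx":0,"wy":0,"wz":0},{"fingers":-1,"tx":0,"ty":-1,"tz":0,"wx":0,"wy":0,"wz":0},{"fingers":-1,"tx":0,"ty":0,"tz":0,"wx":0,"wy":0,"wz":0}]' 60
python3 d.py .641 -.174 .36 -105
python3 look.py v5 weight,round_lid
```

```text
time: 7.3
position: [0.4493, 0.3181, 0.3705]
orientation: [-0.179, 2.142, -2.129]
contact_force: [0.5, -0.1, -4.2]
grip_width: 0.274
pos [0.4493 0.3181 0.3705] yaw -80.5 q [0.51 0.1  1.43 0.01 1.62 1.92] t 7.3 F [ 0.5 -0.1 -4.2] g 0.274
delta t,w: [-10.78, 0.71, 51.7] [0.35, 24.51, 0.12] in-place-turn frame
weight 0.91 px [314. 269.] n 6298 xy [0.3775 0.3039] yaw 8.0 iou 0.444
weight 0.72 px [196. 115.] n 1024 xy [0.4931 0.4009] yaw 49.5 iou 0.343
round_lid 0.66 px [314. 183.] n 3511 xy [0.4525 0.3194] yaw 6.7 iou 0.923
```

View pics/v5.png

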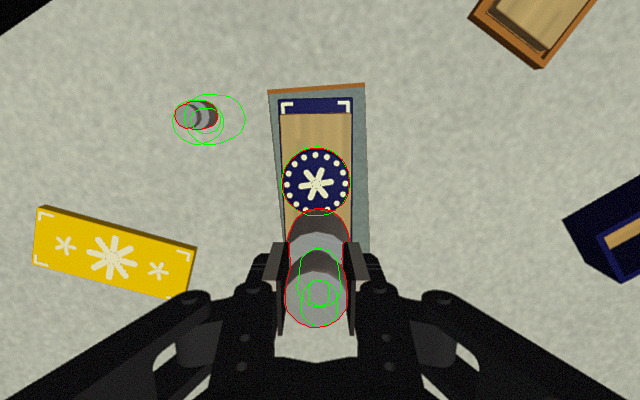

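The weight is held at (316,290), and the round lid stays put at (316,183). Carrying the weight to the tray.

```bash
python3 -m pendant '[{"fingers":-1,"tx":-1,"ty":0,"tz":3,"wx":0,"wy":0,"wz":0},{"fingers":-1,"tx":-1,"ty":0,"tz":4.5,"wx":0,"wy":0,"wz":0},{"fingers":-1,"tx":-1,"ty":0,"tz":4.5,"wx":0,"wy":0,"wz":0},{"fingers":-1,"tx":-1,"ty":0,"tz":4.5,"wx":0,"wy":0,"wz":0},{"fingers":-1,"tx":-1,"ty":0,"tz":4.5,"wx":0,"wy":0,"wz":0},{"fingers":-1,"tx":-1,"ty":0,"tz":4.5,"wx":0,"wy":0,"wz":0},{"fingers":-1,"tx":-1,"ty":0,"tz":4.5,"wx":0,"wy":0,"wz":0},{"fingers":-1,"tx":-1,"ty":0,"tz":4.5,"wx":0,"wy":0,"wz":0},{"fingers":-1,"tx":-1,"ty":0,"tz":4.5,"wx":0,"wy":0,"wz":0},{"fingers":-1,"tx":-1,"ty":0,"tz":4.5,"wx":0,"wy":0,"wz":0},{"fingers":-1,"tx":-0.8,"ty":0,"tz":4.5,"wx":0,"wy":0,"wz":0},{"fingers":-1,"tx":0,"ty":0,"tz":3,"wx":0,"wy":0,"wz":0},{"fingers":-1,"tx":0,"ty":0,"tz":0,"wx":0,"wy":8,"wz":0},{"fingers":-1,"tx":0,"ty":0,"tz":0,"wx":0,"wy":8,"wz":0},{"fingers":-1,"tx":0,"ty":0,"tz":0,"wx":0,"wy":8,"wz":0},{"fingers":-1,"tx":0,"ty":0,"tz":0,"wx":0,"wy":0,"wz":0},{"fingers":-1,"tx":0,"ty":0,"tz":0,"wx":0,"wy":0,"wz":0}]' 60
python3 d.py .641 -.174 .30 -105
```

```text
time: 9.15
position: [0.6435, -0.1878, 0.3147]
orientation: [-0.196, -2.054, 2.043]
contact_force: [-0.7, 0.4, -2.9]
grip_width: 0.284
pos [ 0.6435 -0.1878  0.3147] yaw -105.1 q [-0.37  0.41  1.16 -0.01  1.65  1.47] t 9.15 F [-0.7  0.4 -2.9] g 0.284
delta t,w: [0.49, 1.5, -1.27] [-0.24, -0.09, 4.2] in-place-turn frame
```

```bash
python3 -m pendant '[{"fingers":-1,"tx":0.5,"ty":0.5,"tz":-1.3,"wx":0,"wy":0,"wz":4},{"fingers":-1,"tx":0,"ty":0,"tz":0,"wx":0,"wy":0,"wz":0},{"fingers":-1,"tx":0,"ty":0,"tz":0,"wx":0,"wy":0,"wz":0}]' 60
python3 d.py .641 -.174 .2187 -105
python3 - <<'E'
from h import *; import look
c=cam("wrist"); im=optics.snapshot("wrist")[:,:,::-1].copy()
t=spotter.silhouettes("weight_tray","wrist")[0]; ms=[np.asarray(r["mask"]) for r in spotter.silhouettes("weight","wrist")[:2]]
ig=np.zeros((400,640),np.uint8); ig[255:]=1
for m in ms:
    if m[200:].sum()>500: ig|=cv2.dilate(m.astype(np.uint8),np.ones((9,9)))
x,i=fit(c,np.asarray(t["mask"]),look.M["weight_tray"],[.641,-.174,np.radians(-37.5)],0,ignore=ig>0)
print(t["score"],x[:2].round(4),np.degrees(x[2]),i)
for P in look.M["weight_tray"]: cv2.polylines(im,[cv2.convexHull(proj(c,place(P,*x)).astype(np.int32).reshape(-1,1,2))],True,(0,255,0))
cv2.imwrite("pics/v6.png",im)
E
```

```text
time: 9.45
position: [0.6412, -0.1734, 0.3066]
orientation: [-0.259, -2.077, 2.084]
contact_force: [0.2, 0.5, -2.8]
grip_width: 0.28
pos [ 0.6412 -0.1734  0.3066] yaw -104.7 q [-0.35  0.38  1.22 -0.01  1.56  1.48] t 9.45 F [ 0.2  0.5 -2.8] g 0.28
delta t,w: [-0.07, 8.79, 0.02] [-0.26, 0.3, 0.49] in-place-turn frame
0.91 [ 0.6393 -0.1729] -37.485230257133196 0.9840709101419487
```

View pics/v6.png

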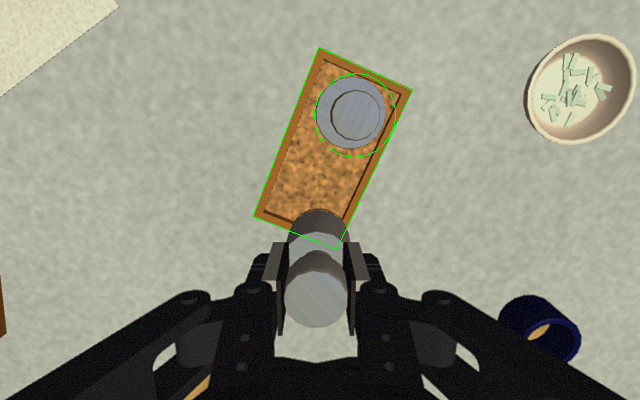

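The weight is upright over the tray's free half. The tray fit is good (IoU 0.98) with the squat weight at (357,113). Descending.

```bash
python3 -m pendant '[{"fingers":-1,"tx":-0.1,"ty":2.5,"tz":0,"wx":0,"wy":0,"wz":0.4},{"fingers":-1,"tx":0,"ty":2.5,"tz":0,"wx":0,"wy":0,"wz":0},{"fingers":-1,"tx":0,"ty":1.8,"tz":0,"wx":0,"wy":0,"wz":0},{"fingers":-1,"tx":0,"ty":0,"tz":0,"wx":0,"wy":0,"wz":0},{"fingers":-1,"tx":0,"ty":0,"tz":0,"wx":0,"wy":0,"wz":0}]' 60
python3 d.py .6398 -.173 .2187 -105
```

```text
time: 10.1
position: [0.6441, -0.1766, 0.2415]
orientation: [-0.276, -2.08, 2.094]
contact_force: [0.9, -0.3, -2.0]
grip_width: 0.287
pos [ 0.6441 -0.1766  0.2415] yaw -104.7 q [-0.35  0.42  1.29 -0.01  1.42  1.48] t 10.1 F [ 0.9 -0.3 -2. ] g 0.287
delta t,w: [0.52, 2.28, -0.25] [-0.34, 0.26, -0.35] in-place-turn frame
```

```bash
python3 -m pendant '[{"fingers":-1,"tx":0.5,"ty":0.8,"tz":-0.2,"wx":0,"wy":0,"wz":0},{"fingers":-1,"tx":0,"ty":0.8,"tz":0,"wx":0,"wy":0,"wz":0},{"fingers":-1,"tx":0,"ty":0.3,"tz":0,"wx":0,"wy":0,"wz":0},{"fingers":-1,"tx":0,"ty":0,"tz":0,"wx":0,"wy":0,"wz":0},{"fingers":-1,"tx":0,"ty":0,"tz":0,"wx":0,"wy":0,"wz":0}]' 60
python3 d.py .6398 -.173 .2187 -105
```

```text
time: 10.6
position: [0.6406, -0.1739, 0.2254]
orientation: [-0.282, -2.081, 2.098]
contact_force: [-0.1, 0.2, -3.4]
grip_width: 0.281
pos [ 0.6406 -0.1739  0.2254] yaw -104.7 q [-0.35  0.42  1.32 -0.01  1.38  1.48] t 10.6 F [-0.1  0.2 -3.4] g 0.281
delta t,w: [0.11, 0.67, -0.07] [-0.38, 0.27, -0.72] in-place-turn frame
```

```bash
python3 -m pendant '[{"fingers":-1,"tx":0.1,"ty":0.4,"tz":0,"wx":0,"wy":0,"wz":0},{"fingers":-1,"tx":0,"ty":0.2,"tz":0,"wx":0,"wy":0,"wz":0},{"fingers":-1,"tx":0,"ty":0,"tz":0,"wx":0,"wy":0,"wz":0},{"fingers":-1,"tx":0,"ty":0,"tz":0,"wx":0,"wy":0,"wz":0}]' 60
python3 d.py .6398 -.173 .2187 -105
```

```text
time: 11.0
position: [0.6399, -0.1737, 0.2198]
orientation: [-0.284, -2.081, 2.099]
contact_force: [-0.4, 0.3, -3.6]
grip_width: 0.283
pos [ 0.6399 -0.1737  0.2198] yaw -104.7 q [-0.35  0.43  1.33 -0.01  1.37  1.48] t 11.0 F [-0.4  0.3 -3.6] g 0.283
delta t,w: [0.03, 0.11, -0.07] [-0.39, 0.27, -0.81] in-place-turn frame
```

```bash
python3 -m pendant '[{"fingers":-1,"tx":0,"ty":0.2,"tz":0,"wx":0,"wy":0,"wz":-0.5},{"fingers":-1,"tx":0,"ty":0,"tz":0,"wx":0,"wy":0,"wz":0},{"fingers":-1,"tx":0,"ty":0,"tz":0,"wx":0,"wy":0,"wz":0}]' 60
python3 d.py .6398 -.173 .2187 -105
```

```text
time: 11.3
position: [0.6408, -0.174, 0.22]
orientation: [-0.279, -2.079, 2.097]
contact_force: [-0.3, -0.6, -4.1]
grip_width: 0.286
pos [ 0.6408 -0.174   0.22  ] yaw -104.7 q [-0.35  0.43  1.32 -0.01  1.38  1.48] t 11.3 F [-0.3 -0.6 -4.1] g 0.286
delta t,w: [0.12, 0.13, -0.07] [-0.41, 0.27, -0.54] in-place-turn frame
```

```bash
python3 -m pendant '[{"fingers":-1,"tx":0.1,"ty":0.3,"tz":0,"wx":0,"wy":0,"wz":0},{"fingers":-1,"tx":0,"ty":0.2,"tz":0,"wx":0,"wy":0,"wz":0},{"fingers":-1,"tx":0,"ty":0.1,"tz":0,"wx":0,"wy":0,"wz":0}]' 60
python3 d.py .6398 -.173 .2187 -105
```

```text
time: 11.6
position: [0.6406, -0.174, 0.2196]
orientation: [-0.285, -2.081, 2.1]
contact_force: [-1.9, 0.3, 1.5]
grip_width: 0.284
pos [ 0.6406 -0.174   0.2196] yaw -104.7 q [-0.35  0.43  1.33 -0.01  1.37  1.48] t 11.6 F [-1.9  0.3  1.5] g 0.284
delta t,w: [0.11, 0.09, -0.08] [-0.43, 0.28, -0.87] in-place-turn frame
```

Touching down (force went from -4 N to +1.5 N). Releasing and rising.

```bash
python3 -m pendant '[{"fingers":0.2,"tx":0,"ty":0,"tz":0,"wx":0,"wy":0,"wz":0},{"fingers":0.2,"tx":0,"ty":0,"tz":0,"wx":0,"wy":0,"wz":0},{"fingers":0.2,"tx":0,"ty":0,"tz":0,"wx":0,"wy":0,"wz":0},{"fingers":0.2,"tx":0,"ty":0,"tz":0,"wx":0,"wy":0,"wz":0},{"fingers":0.2,"tx":0,"ty":-2,"tz":0,"wx":0,"wy":0,"wz":0},{"fingers":0.2,"tx":0,"ty":-3,"tz":0,"wx":0,"wy":0,"wz":0},{"fingers":0.2,"tx":0,"ty":-4,"tz":0,"wx":0,"wy":0,"wz":0},{"fingers":0.2,"tx":0,"ty":-4,"tz":0,"wx":0,"wy":0,"wz":0},{"fingers":0.2,"tx":0,"ty":-3,"tz":0,"wx":0,"wy":0,"wz":0},{"fingers":1,"tx":0,"ty":0,"tz":0,"wx":0,"wy":0,"wz":0}]' 60
python3 - <<'E'
from h import *; import look
c=cam("wrist"); im=optics.snapshot("wrist"); cv2.imwrite("pics/v7.png",im[:,:,::-1])
for r in spotter.silhouettes("weight","wrist")[:2]:
    p=r["point"]; x0=onplane(c,[p[1],p[0]],.03); x,i=fit(c,np.asarray(r["mask"]),look.M["weight"],[x0[0],x0[1],0],.006); print(r["score"],p,x.round(4),i)
E
python3 d.py .4525 .3194 .36 -80
```

```text
time: 12.6
position: [0.6387, -0.1724, 0.3803]
orientation: [-0.279, -2.079, 2.097]
contact_force: [0.4, 0.6, 0.8]
grip_width: 0.75
0.96 [182.1, 315.8] [ 0.6396 -0.1776  0.0452] 0.8844815588030619
pos [ 0.6383 -0.1723  0.3749] yaw -104.7 q [-0.35  0.34  1.13 -0.01  1.67  1.48] t 12.7 F [ 0.3 -0.4  0.5] g 0.912
delta t,w: [30.48, 1.18, -42.83] [-0.38, -24.74, 0.02] in-place-turn frame
```

The weight stands at (0.640,-0.177), within the free half. Now to the round lid.

```bash
python3 -m pendant '[{"fingers":1,"tx":2.7,"ty":-0.4,"tz":-3.8,"wx":0,"wy":0,"wz":0},{"fingers":1,"tx":2.7,"ty":-0.4,"tz":-3.8,"wx":0,"wy":0,"wz":0},{"fingers":1,"tx":2.7,"ty":-0.4,"tz":-3.8,"wx":0,"wy":0,"wz":0},{"fingers":1,"tx":2.7,"ty":-0.4,"tz":-3.8,"wx":0,"wy":0,"wz":0},{"fingers":1,"tx":2.7,"ty":-0.4,"tz":-3.8,"wx":0,"wy":0,"wz":0},{"fingers":1,"tx":2.7,"ty":-0.4,"tz":-3.8,"wx":0,"wy":0,"wz":0},{"fingers":1,"tx":2.7,"ty":-0.4,"tz":-3.8,"wx":0,"wy":0,"wz":0},{"fingers":1,"tx":2.7,"ty":-0.4,"tz":-3.8,"wx":0,"wy":0,"wz":0},{"fingers":1,"tx":2.7,"ty":-0.4,"tz":-3.8,"wx":0,"wy":0,"wz":0},{"fingers":1,"tx":2.7,"ty":-0.4,"tz":-3.8,"wx":0,"wy":0,"wz":0},{"fingers":1,"tx":2.7,"ty":-0.4,"tz":-3.8,"wx":0,"wy":0,"wz":0},{"fingers":1,"tx":0,"ty":0,"tz":0,"wx":0,"wy":-8.5,"wz":0},{"fingers":1,"tx":0,"ty":0,"tz":0,"wx":0,"wy":-8.5,"wz":0},{"fingers":1,"tx":0,"ty":0,"tz":0,"wx":0,"wy":-8.5,"wz":0},{"fingers":1,"tx":0,"ty":0,"tz":0,"wx":0,"wy":-8.5,"wz":0},{"fingers":1,"tx":0,"ty":0,"tz":0,"wx":0,"wy":-8.5,"wz":0},{"fingers":1,"tx":0,"ty":0,"tz":0,"wx":0,"wy":-8.5,"wz":0}]' 60
python3 d.py .4525 .3194 .36 10
```

```text
time: 14.4
position: [0.4472, 0.3259, 0.3691]
orientation: [-0.698, 1.887, -1.884]
contact_force: [0.3, 0.0, -0.1]
grip_width: 1.0
pos [0.4472 0.3259 0.3691] yaw -53.8 q [0.52 0.13 1.4  0.02 1.69 1.46] t 14.4 F [ 0.3  0.  -0.1] g 1.0
delta t,w: [-0.11, 0.88, 0.87] [3.76, -63.67, 3.06] in-place-turn frame
```

```bash
python3 -m pendant '[{"fingers":1,"tx":0,"ty":0,"tz":0,"wx":0,"wy":-8.5,"wz":0},{"fingers":1,"tx":0,"ty":0,"tz":0,"wx":0,"wy":-8.5,"wz":0},{"fingers":1,"tx":0,"ty":0,"tz":0,"wx":0,"wy":-8.5,"wz":0},{"fingers":1,"tx":0,"ty":0,"tz":0,"wx":0,"wy":-8.5,"wz":0},{"fingers":1,"tx":0,"ty":0,"tz":0,"wx":0,"wy":-8.5,"wz":0},{"fingers":1,"tx":0,"ty":0,"tz":0,"wx":0,"wy":-8.5,"wz":0},{"fingers":1,"tx":0,"ty":0,"tz":0,"wx":0,"wy":-8.5,"wz":0},{"fingers":1,"tx":0,"ty":0,"tz":0,"wx":0,"wy":-4,"wz":0},{"fingers":1,"tx":0,"ty":0,"tz":0,"wx":0,"wy":0,"wz":0}]' 60
python3 look.py v8 round_lid,caul,oblong_lid
python3 d.py .4525 .3194 .34 10
```

```text
time: 15.3
position: [0.4441, 0.3241, 0.3414]
orientation: [-1.405, 1.138, -1.037]
contact_force: [0.4, 0.7, -0.0]
grip_width: 1.002
round_lid 0.65 px [368. 194.] n 4548 xy [0.4515 0.3195] yaw 5.7 iou 0.95
caul 0.8 px [335. 182.] n 7923 xy [0.446  0.3179] yaw 190.7 iou 0.624
oblong_lid 0.84 px [260.   6.] n 860 xy [0.3319 0.5131] yaw 81.8 iou 0.985
oblong_lid 0.72 px [372. 193.] n 4494 xy [0.4557 0.2624] yaw 91.3 iou 0.346
pos [0.4443 0.3243 0.3431] yaw 10.5 q [0.52 0.15 1.43 0.02 1.69 0.34] t 15.5 F [-0.7 -0.  -0.5] g 1.005
delta t,w: [0.62, 0.24, 0.75] [6.85, 0.59, 1.37] in-place-turn frame
```

View pics/v8.png

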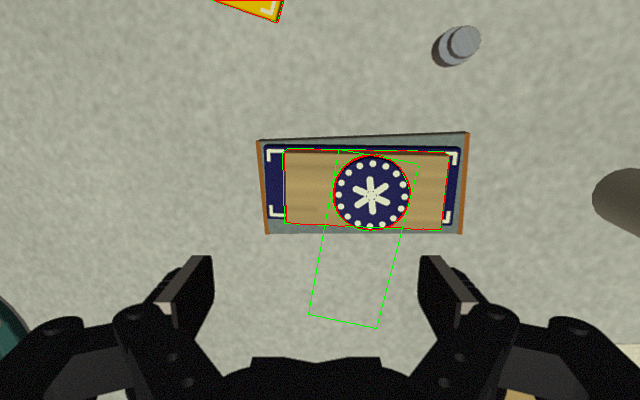

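The round lid at (371,193) fits at (0.4515,0.3195). The caul's long axis is about 10.7° from world x. Gripping along that axis so the tips stay above the caul top.

```bash
python3 -m pendant '[{"fingers":0.75,"tx":0.3,"ty":1,"tz":0.4,"wx":6.5,"wy":0.5,"wz":1.3},{"fingers":0.75,"tx":0.3,"ty":1.5,"tz":0.4,"wx":0,"wy":0,"wz":0},{"fingers":0.75,"tx":0,"ty":1.5,"tz":0,"wx":0,"wy":0,"wz":0},{"fingers":0.75,"tx":0,"ty":0,"tz":0,"wx":0,"wy":0,"wz":0},{"fingers":0.75,"tx":0,"ty":0,"tz":0,"wx":0,"wy":0,"wz":0}]' 40
python3 d.py .4515 .3195 .25 10.7
```

```text
time: 16.0
position: [0.4526, 0.3194, 0.3028]
orientation: [-1.284, 1.081, -1.081]
contact_force: [-0.0, 0.5, 0.3]
grip_width: 0.879
pos [0.4526 0.3194 0.3028] yaw 9.9 q [0.51 0.14 1.52 0.   1.48 0.34] t 16.0 F [-0.   0.5  0.3] g 0.879
delta t,w: [-0.03, 5.28, -0.11] [-0.06, -0.84, -0.04] in-place-turn frame
```

```bash
python3 -m pendant '[{"fingers":0.75,"tx":0,"ty":2,"tz":-0.1,"wx":0,"wy":-0.8,"wz":0},{"fingers":0.75,"tx":0,"ty":2,"tz":0,"wx":0,"wy":0,"wz":0},{"fingers":0.75,"tx":0,"ty":1.5,"tz":0,"wx":0,"wy":0,"wz":0},{"fingers":0.75,"tx":0,"ty":1,"tz":0,"wx":0,"wy":0,"wz":0},{"fingers":0.75,"tx":0,"ty":0,"tz":0,"wx":0,"wy":0,"wz":0},{"fingers":0.75,"tx":0,"ty":0,"tz":0,"wx":0,"wy":0,"wz":0}]' 40
python3 d.py .4515 .3195 .225 10.7
python3 - <<'E'
from h import *
im=optics.snapshot("wrist")[:,:,::-1]; cv2.imwrite("pics/v9.png",im); c=cam("wrist")
s=robot.observe(); A=R.from_rotvec(s["orientation"]).as_matrix()
# where would pad tips project for setback 0..13 mm at jaw half-width 37mm?
for b in (0,.006,.013):
    for sg in(-1,1): print(b,proj(c,s["position"]+A@np.array([0,.173-b,sg*.037])).round(0))
E
```

```text
time: 16.6
position: [0.4538, 0.3208, 0.2427]
orientation: [-1.279, 1.066, -1.073]
contact_force: [-0.7, -0.3, 0.7]
grip_width: 0.878
pos [0.4538 0.3208 0.2427] yaw 10.6 q [0.51 0.18 1.59 0.   1.35 0.33] t 16.6 F [-0.7 -0.3  0.7] g 0.878
delta t,w: [0.1, 1.77, -0.27] [-0.69, -0.08, -0.26] in-place-turn frame
0 [[234. 260.]]
0 [[397. 260.]]
0.006 [[231. 266.]]
0.006 [[401. 266.]]
0.013 [[227. 273.]]
0.013 [[405. 273.]]
```

View pics/v9.png

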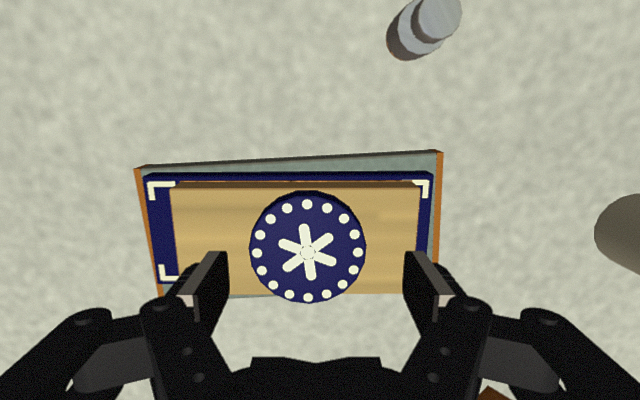

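The lid is centred at column 307 and the jaws at 315, which matches the computed shift of -2.7 mm. I'll narrow the jaws, centre them and lower.

```bash
python3 -m pendant '[{"fingers":0.58,"tx":0.1,"ty":0.3,"tz":-0.3,"wx":-0.6,"wy":0,"wz":0},{"fingers":0.58,"tx":0,"ty":0,"tz":0,"wx":0,"wy":0,"wz":0},{"fingers":0.58,"tx":0,"ty":0.8,"tz":0,"wx":0,"wy":0,"wz":0},{"fingers":0.58,"tx":0,"ty":0.5,"tz":0,"wx":0,"wy":0,"wz":0},{"fingers":0.58,"tx":0,"ty":0,"tz":0,"wx":0,"wy":0,"wz":0},{"fingers":0.58,"tx":0,"ty":0,"tz":0,"wx":0,"wy":0,"wz":0}]' 40
python3 d.py .4515 .3195 .225 10.7
```

```text
time: 17.25
position: [0.4515, 0.3196, 0.228]
orientation: [-1.283, 1.072, -1.069]
contact_force: [-0.6, -0.0, 0.4]
grip_width: 0.792
pos [0.4515 0.3196 0.228 ] yaw 10.6 q [0.51 0.19 1.61 0.   1.33 0.33] t 17.25 F [-0.6 -0.   0.4] g 0.792
delta t,w: [0.02, 0.3, -0.0] [-0.29, -0.08, -0.35] in-place-turn frame
```

```bash
python3 -m pendant '[{"fingers":0.58,"tx":0,"ty":0.5,"tz":0,"wx":0,"wy":0,"wz":0},{"fingers":0.58,"tx":0,"ty":0.4,"tz":0,"wx":0,"wy":0,"wz":0},{"fingers":0.58,"tx":0,"ty":0.2,"tz":0,"wx":0,"wy":0,"wz":0},{"fingers":0.58,"tx":0,"ty":0,"tz":0,"wx":0,"wy":0,"wz":0}]' 40
python3 -m pendant '[{"fingers":0.58,"tx":0,"ty":0.4,"tz":0,"wx":0,"wy":0,"wz":0},{"fingers":0.58,"tx":0,"ty":0.2,"tz":0,"wx":0,"wy":0,"wz":0}]' 40
python3 d.py .4515 .3195 .215 10.7
```

```text
time: 17.65
position: [0.4515, 0.3197, 0.2158]
orientation: [-1.284, 1.072, -1.069]
contact_force: [-0.4, 0.1, 0.2]
grip_width: 0.791
time: 17.85
position: [0.4519, 0.32, 0.2125]
orientation: [-1.282, 1.071, -1.069]
contact_force: [-4.3, -4.1, 16.6]
grip_width: 0.789
pos [0.4519 0.32   0.2125] yaw 10.6 q [0.51 0.21 1.63 0.   1.3  0.33] t 17.85 F [-4.3 -4.1 16.6] g 0.789
delta t,w: [0.04, -0.25, -0.05] [-0.33, -0.07, -0.37] in-place-turn frame
```

Tips touched the caul top at TCP z = 0.2125. Raising about 5 mm, then closing.

```bash
python3 -m pendant '[{"fingers":0.58,"tx":0,"ty":-0.6,"tz":0,"wx":0,"wy":0,"wz":0},{"fingers":0.58,"tx":0,"ty":0,"tz":0,"wx":0,"wy":0,"wz":0},{"fingers":0.58,"tx":0,"ty":0,"tz":0,"wx":0,"wy":0,"wz":0}]' 40
python3 -m pendant '[{"fingers":-1,"tx":0,"ty":0,"tz":0,"wx":0,"wy":0,"wz":0},{"fingers":-1,"tx":0,"ty":0,"tz":0,"wx":0,"wy":0,"wz":0},{"fingers":-1,"tx":0,"ty":0,"tz":0,"wx":0,"wy":0,"wz":0},{"fingers":-1,"tx":0,"ty":0,"tz":0,"wx":0,"wy":0,"wz":0}]' 40
python3 d.py .4515 .3195 .215 10.7
```

```text
time: 18.15
position: [0.4522, 0.3201, 0.2195]
orientation: [-1.281, 1.07, -1.069]
contact_force: [0.2, 0.2, -0.7]
grip_width: 0.792
time: 18.55
position: [0.4524, 0.3202, 0.22]
orientation: [-1.279, 1.07, -1.07]
contact_force: [0.3, -0.3, 2.8]
grip_width: 0.656
pos [0.4524 0.3202 0.22  ] yaw 10.6 q [0.51 0.2  1.62 0.   1.31 0.33] t 18.55 F [ 0.3 -0.3  2.8] g 0.656
delta t,w: [0.06, 0.49, -0.11] [-0.5, -0.07, -0.43] in-place-turn frame
```

```bash
python3 -m pendant '[{"fingers":-1,"tx":0,"ty":-0.8,"tz":0,"wx":0,"wy":0,"wz":0},{"fingers":-1,"tx":0,"ty":-1.5,"tz":0,"wx":0,"wy":0,"wz":0},{"fingers":-1,"tx":0,"ty":-3,"tz":0,"wx":0,"wy":0,"wz":0},{"fingers":-1,"tx":0,"ty":-3,"tz":0,"wx":0,"wy":0,"wz":0},{"fingers":-1,"tx":0,"ty":-2,"tz":0,"wx":0,"wy":0,"wz":0},{"fingers":-1,"tx":0,"ty":0,"tz":0,"wx":0,"wy":0,"wz":0},{"fingers":-1,"tx":0,"ty":0,"tz":0,"wx":0,"wy":0,"wz":0}]' 40
python3 - <<'E'
from h import *; import look
c=cam("wrist"); im=optics.snapshot("wrist"); cv2.imwrite("pics/v10.png",im[:,:,::-1]); s=robot.observe()
for n,z in(("round_lid",s["position"][2]-.174),("caul",.028)):
  for r in spotter.silhouettes(n,"wrist")[:2]:
    p=r["point"]; x0=onplane(c,[p[1],p[0]],z); x,i=fit(c,np.asarray(r["mask"]),look.M[n],[x0[0],x0[1],np.radians(10)],z); print(n,round(r["score"],2),np.round(p),x.round(4),np.degrees(x[2]).round(1),round(i,3))
E
python3 d.py .470 -.330 .34 -45
```

```text
time: 19.25
position: [0.4506, 0.3187, 0.3234]
orientation: [-1.288, 1.074, -1.068]
contact_force: [-0.2, 1.8, -0.6]
grip_width: 0.658
round_lid 0.84 [266. 313.] [0.4506 0.3181 0.2358] 13.5 0.954
caul 0.71 [187. 306.] [0.4467 0.3183 0.1824] 10.5 0.773
pos [0.4505 0.3186 0.3223] yaw 10.6 q [0.51 0.12 1.5  0.   1.52 0.33] t 19.4 F [0.1 0.7 0.1] g 0.652
delta t,w: [64.1, -1.99, -10.04] [0.2, 55.62, -0.15] in-place-turn frame
```

```bash
python3 -m pendant '[{"fingers":-1,"tx":3,"ty":-0.3,"tz":-0.7,"wx":0,"wy":0,"wz":0},{"fingers":-1,"tx":4.5,"ty":-0.3,"tz":-0.7,"wx":0,"wy":0,"wz":0},{"fingers":-1,"tx":4.5,"ty":-0.3,"tz":-0.7,"wx":0,"wy":0,"wz":0},{"fingers":-1,"tx":4.5,"ty":-0.3,"tz":-0.7,"wx":0,"wy":0,"wz":0},{"fingers":-1,"tx":4.5,"ty":-0.3,"tz":-0.7,"wx":0,"wy":0,"wz":0},{"fingers":-1,"tx":4.5,"ty":-0.3,"tz":-0.7,"wx":0,"wy":0,"wz":0},{"fingers":-1,"tx":4.5,"ty":-0.3,"tz":-0.7,"wx":0,"wy":0,"wz":0},{"fingers":-1,"tx":4.5,"ty":-0.3,"tz":-0.7,"wx":0,"wy":0,"wz":0},{"fingers":-1,"tx":4.5,"ty":-0.3,"tz":-0.7,"wx":0,"wy":0,"wz":0},{"fingers":-1,"tx":4.5,"ty":-0.3,"tz":-0.7,"wx":0,"wy":0,"wz":0},{"fingers":-1,"tx":4.5,"ty":-0.3,"tz":-0.7,"wx":0,"wy":0,"wz":0},{"fingers":-1,"tx":4.5,"ty":-0.3,"tz":-0.7,"wx":0,"wy":0,"wz":0},{"fingers":-1,"tx":4.5,"ty":-0.3,"tz":-0.7,"wx":0,"wy":0,"wz":0},{"fingers":-1,"tx":3,"ty":0,"tz":-0.7,"wx":0,"wy":0,"wz":0},{"fingers":-1,"tx":0,"ty":0,"tz":0,"wx":0,"wy":0,"wz":0},{"fingers":-1,"tx":0,"ty":0,"tz":0,"wx":0,"wy":0,"wz":0}]' 40
python3 d.py .470 -.330 .30 10
```

```text
time: 21.0
position: [0.4625, -0.312, 0.3336]
orientation: [-1.309, 1.104, -1.038]
contact_force: [1.0, 0.9, -0.4]
grip_width: 0.656
pos [ 0.4625 -0.312   0.3336] yaw 10.9 q [-0.69  0.14  1.45 -0.02  1.59 -0.88] t 21.0 F [ 1.   0.9 -0.4] g 0.656
delta t,w: [1.97, 3.3, 0.52] [2.17, 0.83, -1.12] in-place-turn frame
```

```bash
python3 -m pendant '[{"fingers":-1,"tx":1,"ty":0.5,"tz":0.3,"wx":2,"wy":0.5,"wz":-1},{"fingers":-1,"tx":0.9,"ty":0.5,"tz":0.2,"wx":0,"wy":0,"wz":0},{"fingers":-1,"tx":0,"ty":0,"tz":0,"wx":0,"wy":0,"wz":0},{"fingers":-1,"tx":0,"ty":0,"tz":0,"wx":0,"wy":0,"wz":0}]' 40
python3 - <<'E'
from h import *; import look
c=cam("wrist"); im=optics.snapshot("wrist"); cv2.imwrite("pics/v11.png",im[:,:,::-1]); s=robot.observe()
l=max(spotter.silhouettes("round_lid","wrist")[:2],key=lambda r:np.sum(r["mask"])); ig=cv2.dilate(np.asarray(l["mask"]).astype(np.uint8),np.ones((7,7)))>0; print("lid",np.round(l["point"]),l["score"])
x,i=fit(c,np.asarray(l["mask"]),look.M["round_lid"],[*s["position"][:2],0],s["position"][2]-.174); print("lid",x.round(4),i)
for r in spotter.silhouettes("round_box","wrist")[:2]:
    x,i=fit(c,np.asarray(r["mask"]),look.M["round_box"],[.47,-.33,0],0,ignore=ig); print("box",round(r["score"],2),np.round(r["point"]),np.sum(r["mask"]),x.round(4),round(i,3))
E
python3 d.py .470 -.330 .30 10
```

```text
time: 21.4
position: [0.4712, -0.3262, 0.3198]
orientation: [-1.29, 1.081, -1.063]
contact_force: [0.4, -0.1, -0.1]
grip_width: 0.649
lid [268. 316.] 0.67
lid [ 0.47   -0.327   0.1421] 0.9438789737869493
box 0.77 [188. 315.] 2283 [ 0.4697 -0.3312  0.1714] 0.981
pos [ 0.4712 -0.3265  0.3203] yaw 10.6 q [-0.7   0.17  1.44  0.    1.54 -0.89] t 21.55 F [-0.3  0.4 -0.6] g 0.655
delta t,w: [0.34, 2.03, -0.17] [0.33, 0.56, -0.44] in-place-turn frame
```

View pics/v11.png

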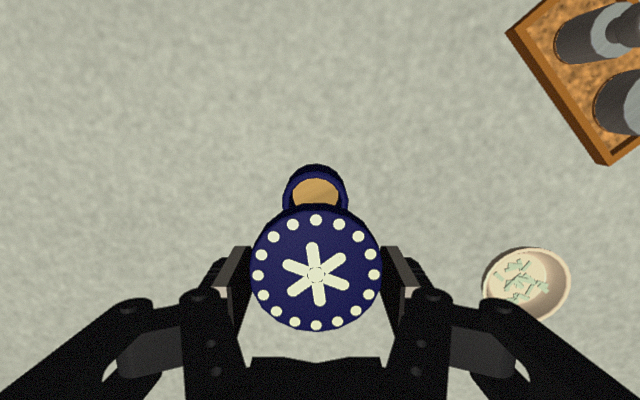

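The lid is held level at (316,268), centred in the jaws. The box is beneath at (315,188) and fits at (0.4697,-0.331). The two weights stand side by side in the tray at top right. Lowering.

```bash
python3 -m pendant '[{"fingers":-1,"tx":0.2,"ty":2.5,"tz":0,"wx":0,"wy":0.5,"wz":-0.4},{"fingers":-1,"tx":0.2,"ty":3,"tz":0,"wx":0,"wy":0,"wz":0},{"fingers":-1,"tx":0,"ty":2.5,"tz":0,"wx":0,"wy":0,"wz":0},{"fingers":-1,"tx":0,"ty":1,"tz":0,"wx":0,"wy":0,"wz":0},{"fingers":-1,"tx":0,"ty":0,"tz":0,"wx":0,"wy":0,"wz":0},{"fingers":-1,"tx":0,"ty":0,"tz":0,"wx":0,"wy":0,"wz":0}]' 40
python3 d.py .4707 -.3305 .21 10
```

```text
time: 22.15
position: [0.473, -0.3295, 0.2332]
orientation: [-1.293, 1.073, -1.082]
contact_force: [-0.1, -0.1, -0.3]
grip_width: 0.653
pos [ 0.473  -0.3295  0.2332] yaw 10.2 q [-0.71  0.24  1.55 -0.    1.35 -0.88] t 22.15 F [-0.1 -0.1 -0.3] g 0.653
delta t,w: [0.04, 2.32, -0.25] [0.0, 0.2, 0.38] in-place-turn frame
```

```bash
python3 -m pendant '[{"fingers":-1,"tx":0,"ty":0.6,"tz":-0.3,"wx":0,"wy":0,"wz":0.4},{"fingers":-1,"tx":0,"ty":0.6,"tz":0,"wx":0,"wy":0,"wz":0},{"fingers":-1,"tx":0,"ty":0.4,"tz":0,"wx":0,"wy":0,"wz":0},{"fingers":-1,"tx":0,"ty":0,"tz":0,"wx":0,"wy":0,"wz":0},{"fingers":-1,"tx":0,"ty":0,"tz":0,"wx":0,"wy":0,"wz":0}]' 40
python3 d.py .4707 -.3305 .21 10
```

```text
time: 22.65
position: [0.4709, -0.3311, 0.2206]
orientation: [-1.288, 1.071, -1.083]
contact_force: [0.0, -0.1, 0.1]
grip_width: 0.655
pos [ 0.4709 -0.3311  0.2206] yaw 10.2 q [-0.71  0.25  1.56  0.    1.32 -0.89] t 22.65 F [ 0.  -0.1  0.1] g 0.655
delta t,w: [-0.07, 1.06, -0.02] [-0.29, 0.2, 0.31] in-place-turn frame
```

```bash
python3 -m pendant '[{"fingers":-1,"tx":0,"ty":0.5,"tz":0,"wx":0,"wy":0,"wz":0.3},{"fingers":-1,"tx":0,"ty":0.4,"tz":0,"wx":0,"wy":0,"wz":0},{"fingers":-1,"tx":0,"ty":0.2,"tz":0,"wx":0,"wy":0,"wz":0},{"fingers":-1,"tx":0,"ty":0,"tz":0,"wx":0,"wy":0,"wz":0}]' 40
python3 -m pendant '[{"fingers":-1,"tx":0,"ty":0.3,"tz":0,"wx":0,"wy":0,"wz":0},{"fingers":-1,"tx":0,"ty":0.1,"tz":0,"wx":0,"wy":0,"wz":0}]' 40
python3 d.py .4707 -.3305 .21 10
```

```text
time: 23.05
position: [0.4713, -0.3314, 0.21]
orientation: [-1.284, 1.072, -1.08]
contact_force: [-0.7, 1.3, 0.7]
grip_width: 0.654
time: 23.25
position: [0.4716, -0.3316, 0.2101]
orientation: [-1.284, 1.071, -1.082]
contact_force: [-0.1, -0.1, -0.5]
grip_width: 0.655
pos [ 0.4716 -0.3316  0.2101] yaw 10.2 q [-0.71  0.26  1.57  0.    1.31 -0.89] t 23.25 F [-0.1 -0.1 -0.5] g 0.655
delta t,w: [-0.12, 0.01, -0.07] [-0.41, 0.21, 0.14] in-place-turn frame
```

```bash
python3 -m pendant '[{"fingers":-1,"tx":-0.1,"ty":0.3,"tz":-0.1,"wx":0,"wy":0,"wz":0},{"fingers":-1,"tx":0,"ty":0.2,"tz":0,"wx":0,"wy":0,"wz":0}]' 40
python3 d.py .4707 -.3305 .21 10
```

```text
time: 23.45
position: [0.4713, -0.3314, 0.2099]
orientation: [-1.284, 1.066, -1.086]
contact_force: [-3.1, 2.4, 7.1]
grip_width: 0.654
pos [ 0.4713 -0.3314  0.2099] yaw 10.2 q [-0.71  0.26  1.57  0.    1.3  -0.89] t 23.45 F [-3.1  2.4  7.1] g 0.654
delta t,w: [-0.1, -0.01, -0.05] [-0.61, 0.23, 0.39] in-place-turn frame
```

Contact (7 N). Releasing and rising.

```bash
python3 -m pendant '[{"fingers":0.6,"tx":0,"ty":0,"tz":0,"wx":0,"wy":0,"wz":0},{"fingers":0.6,"tx":0,"ty":0,"tz":0,"wx":0,"wy":0,"wz":0},{"fingers":0.7,"tx":0,"ty":0,"tz":0,"wx":0,"wy":0,"wz":0},{"fingers":0.8,"tx":0,"ty":-1,"tz":0,"wx":0,"wy":0,"wz":0},{"fingers":0.8,"tx":0,"ty":-3,"tz":0,"wx":0,"wy":0,"wz":0},{"fingers":1,"tx":0,"ty":-4,"tz":0,"wx":0,"wy":0,"wz":0},{"fingers":1,"tx":0,"ty":-4,"tz":0,"wx":0,"wy":0,"wz":0},{"fingers":1,"tx":0,"ty":-2,"tz":0,"wx":0,"wy":0,"wz":0},{"fingers":1,"tx":0,"ty":0,"tz":0,"wx":0,"wy":0,"wz":0}]' 40
python3 - <<'E'
from h import *; import look
c=cam("wrist"); im=optics.snapshot("wrist"); cv2.imwrite("pics/v12.png",im[:,:,::-1])
for n,z in(("round_lid",.036),("round_box",0)):
  for r in spotter.silhouettes(n,"wrist")[:1]:
    x,i=fit(c,np.asarray(r["mask"]),look.M[n],[.47,-.33,0],z); print(n,round(r["score"],2),np.round(r["point"]),np.sum(r["mask"]),x.round(4),round(i,3))
E
python3 d.py .4467 .3183 .37 -79.5
```

```text
time: 24.35
position: [0.4692, -0.3304, 0.3532]
orientation: [-1.284, 1.071, -1.081]
contact_force: [-0.3, 0.6, -0.2]
grip_width: 1.0
round_lid 0.69 [192. 316.] 3760 [ 0.4736 -0.334   0.1774] 0.956
round_box 0.67 [153. 303.] 260 [ 0.4687 -0.3271  0.0881] 0.083
pos [ 0.4686 -0.3298  0.3477] yaw 10.2 q [-0.71  0.16  1.41  0.    1.58 -0.89] t 24.5 F [-0.3 -0.2 -0.7] g 1.0
delta t,w: [-64.18, -1.89, 9.34] [0.19, 89.72, -0.28] in-place-turn frame
```

```bash
python3 - <<'E'
from h import *; import look
c=cam("wrist"); im=optics.snapshot("wrist"); print(robot.observe()["position"])
r=spotter.silhouettes("round_lid","wrist")[0]
x,i=fit(c,np.asarray(r["mask"]),look.M["round_lid"],[.47,-.33,0],.036); print(x.round(4),round(i,3))
for n,x,y,z,col in(("round_lid",x[0],x[1],.036,(0,255,0)),("round_box",.4697,-.331,0,(0,0,255))):
    im=cv2.polylines(im[:,:,:].copy(),[cv2.convexHull(proj(c,place(look.M[n][0],x,y,0,z)).astype(np.int32).reshape(-1,1,2))],True,col)
cv2.imwrite("pics/v12.png",cv2.resize(im[110:290,220:420,::-1],None,fx=3,fy=3))
E
```

```text
[ 0.46851849 -0.32971482  0.34663016]
[ 0.4731 -0.3337  0.0594] 0.96
```

View pics/v12.png

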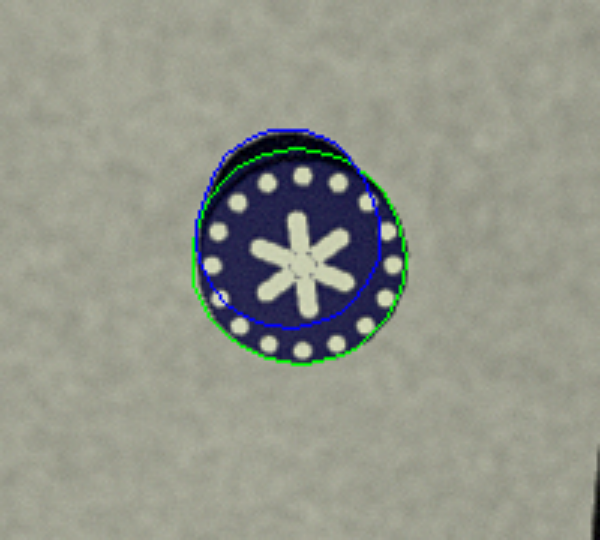

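The lid (green) covers the box, but it looks shifted a few mm to the right and down against the visible box band at (215–350, 135–180). I'll measure that jointly from this picture.

```bash
python3 - <<'E'
from h import *; import look
for t in range(2):
    c=cam("wrist"); im=optics.snapshot("wrist").astype(int)
    m=np.asarray(spotter.silhouettes("round_lid","wrist")[0]["mask"])
    roi=np.zeros((400,640),bool); roi[130:250,260:380]=True
    dark=roi&(im.sum(2)<260)
    u=cv2.morphologyEx((dark|m).astype(np.uint8),cv2.MORPH_CLOSE,np.ones((3,3)))>0
    def f(p):
        h=hullmask(c,[place(look.M["round_lid"][0],p[0],p[1],0,.036),place(look.M["round_box"][0],p[2],p[3],0,0)])
        hl=hullmask(c,[place(look.M["round_lid"][0],p[0],p[1],0,.036)])
        return 2-(h&u).sum()/(h|u).sum()-(hl&m).sum()/(hl|m).sum()
    best=min((minimize(f,[.473,-.3337,x,y],method="Nelder-Mead",options=dict(initial_simplex=np.array([.473,-.3337,x,y])+np.vstack([np.zeros(4),np.eye(4)*.004]),xatol=1e-5)) for x in(.469,.473) for y in(-.331,-.334)),key=lambda r:r.fun)
    print(best.x.round(4),best.fun, u.sum(), m.sum())
E
```

```text
[ 0.4734 -0.3328  0.4701 -0.3318] 0.09987347687241577 4226 3806
[ 0.4735 -0.3329  0.4701 -0.3317] 0.09058243189102555 4222 3830
```

The lid is about 3.4 mm off the box centre: it covers the opening, but isn't centred. I'll mend this with a light close centred on the box.

```bash
python3 d.py .4705 -.332 .24 10; python3 -m pendant '[{"fingers":0.8,"tx":0.2,"ty":3,"tz":0.2,"wx":0,"wy":0,"wz":0},{"fingers":0.8,"tx":0,"ty":3,"tz":0,"wx":0,"wy":0,"wz":0},{"fingers":0.8,"tx":0,"ty":3,"tz":0,"wx":0,"wy":0,"wz":0},{"fingers":0.8,"tx":0,"ty":1.2,"tz":0,"wx":0,"wy":0,"wz":0},{"fingers":0.8,"tx":0,"ty":0,"tz":0,"wx":0,"wy":0,"wz":0},{"fingers":0.8,"tx":0,"ty":0,"tz":0,"wx":0,"wy":0,"wz":0}]' 20
python3 d.py .4705 -.332 .215 10
```

```text
pos [ 0.4687 -0.3299  0.3471] yaw 10.2 q [-0.71  0.16  1.41  0.    1.58 -0.89] t 24.8 F [-0.   0.4 -0.5] g 1.0
delta t,w: [0.31, 10.7, 0.14] [-0.0, 0.22, -0.36] in-place-turn frame
time: 25.4
position: [0.4714, -0.3312, 0.2418]
orientation: [-1.284, 1.079, -1.073]
contact_force: [-0.4, 0.4, 1.1]
grip_width: 0.899
pos [ 0.4714 -0.3312  0.2418] yaw 10.2 q [-0.71  0.23  1.53  0.    1.38 -0.89] t 25.4 F [-0.4  0.4  1.1] g 0.899
delta t,w: [0.07, 2.68, -0.11] [-0.03, 0.23, -0.32] in-place-turn frame
```

```bash
python3 -m pendant '[{"fingers":0.8,"tx":0.1,"ty":1.3,"tz":-0.1,"wx":0,"wy":0,"wz":0},{"fingers":0.8,"tx":0,"ty":1,"tz":0,"wx":0,"wy":0,"wz":0},{"fingers":0.8,"tx":0,"ty":0.6,"tz":0,"wx":0,"wy":0,"wz":0},{"fingers":0.8,"tx":0,"ty":0.1,"tz":0,"wx":0,"wy":0,"wz":0},{"fingers":0.8,"tx":0,"ty":0,"tz":0,"wx":0,"wy":0,"wz":0}]' 20
python3 d.py .4705 -.332 .212 10
```

```text
time: 25.9
position: [0.4718, -0.3335, 0.2139]
orientation: [-1.284, 1.073, -1.08]
contact_force: [0.1, -0.4, -0.4]
grip_width: 0.9
pos [ 0.4718 -0.3335  0.2139] yaw 10.2 q [-0.71  0.26  1.56  0.    1.32 -0.89] t 25.9 F [ 0.1 -0.4 -0.4] g 0.9
delta t,w: [-0.17, 0.19, -0.1] [-0.32, 0.22, 0.04] in-place-turn frame
```

```bash
python3 -m pendant '[{"fingers":0.6,"tx":-0.2,"ty":0.2,"tz":-0.15,"wx":0,"wy":0,"wz":0},{"fingers":0.5,"tx":0,"ty":0,"tz":0,"wx":0,"wy":0,"wz":0},{"fingers":0.4,"tx":0,"ty":0,"tz":0,"wx":0,"wy":0,"wz":0},{"fingers":0.34,"tx":0,"ty":0,"tz":0,"wx":0,"wy":0,"wz":0},{"fingers":0.34,"tx":0,"ty":0,"tz":0,"wx":0,"wy":0,"wz":0}]' 20
python3 d.py .4705 -.332 .212 10
```

```text
time: 26.4
position: [0.4702, -0.3318, 0.2131]
orientation: [-1.284, 1.071, -1.082]
contact_force: [0.3, 0.3, -0.3]
grip_width: 0.673
pos [ 0.4702 -0.3318  0.2131] yaw 10.2 q [-0.71  0.25  1.57  0.    1.31 -0.89] t 26.4 F [ 0.3  0.3 -0.3] g 0.673
delta t,w: [0.02, 0.11, 0.03] [-0.42, 0.23, 0.15] in-place-turn frame
```

Open, rise and re-measure.

```bash
python3 -m pendant '[{"fingers":0.6,"tx":0,"ty":0,"tz":0,"wx":0,"wy":0,"wz":0},{"fingers":0.7,"tx":0,"ty":0,"tz":0,"wx":0,"wy":0,"wz":0},{"fingers":0.9,"tx":0,"ty":-1,"tz":0,"wx":0,"wy":0,"wz":0},{"fingers":1,"tx":0,"ty":-3,"tz":0,"wx":0,"wy":0,"wz":0},{"fingers":1,"tx":0,"ty":-4,"tz":0,"wx":0,"wy":0,"wz":0},{"fingers":1,"tx":0,"ty":-4,"tz":0,"wx":0,"wy":0,"wz":0},{"fingers":1,"tx":0,"ty":-2,"tz":0,"wx":0,"wy":0,"wz":0},{"fingers":1,"tx":0,"ty":0,"tz":0,"wx":0,"wy":0,"wz":0},{"fingers":1,"tx":0,"ty":0,"tz":0,"wx":0,"wy":0,"wz":0}]' 20
cat > lidbox.py <<'E'
from h import *; import look
c=cam("wrist"); im=optics.snapshot("wrist").astype(int)
m=np.asarray(spotter.silhouettes("round_lid","wrist")[0]["mask"])
roi=np.zeros((400,640),bool); roi[110:250,260:380]=True
u=cv2.morphologyEx(((roi&(im.sum(2)<260))|m).astype(np.uint8),cv2.MORPH_CLOSE,np.ones((3,3)))>0
def f(p):
    hl=hullmask(c,[place(look.M["round_lid"][0],p[0],p[1],0,.036)]); h=hl|hullmask(c,[place(look.M["round_box"][0],p[2],p[3],0,0)])
    return 2-(h&u).sum()/(h|u).sum()-(hl&m).sum()/(hl|m).sum()
b=min((minimize(f,[.471,-.332,x,y],method="Nelder-Mead",options=dict(initial_simplex=np.array([.471,-.332,x,y])+np.vstack([np.zeros(4),np.eye(4)*.004]),xatol=1e-5)) for x in(.469,.473) for y in(-.331,-.334)),key=lambda r:r.fun)
print("lid,box",b.x.round(4),b.fun)
E
python3 lidbox.py
python3 d.py .4467 .3183 .37 -79.5
```

```text
time: 27.3
position: [0.4686, -0.3313, 0.3608]
orientation: [-1.284, 1.071, -1.082]
contact_force: [0.1, -0.3, 0.2]
grip_width: 0.999
lid,box [ 0.4717 -0.3336  0.47   -0.3318] 0.06641711634338565
pos [ 0.4686 -0.3313  0.3596] yaw 10.2 q [-0.72  0.15  1.39  0.    1.6  -0.89] t 27.4 F [-0.1 -0.6  0.4] g 1.004
delta t,w: [-64.32, -1.04, 9.38] [-0.3, 89.72, -0.22] in-place-turn frame
```

Now 2.5 mm or less, so it's centred well enough. Next is the caul: travel to the stack, then turn the jaws across it (yaw 100°).

```bash
python3 -m pendant '[{"fingers":1,"tx":-4.6,"ty":-0.1,"tz":0.7,"wx":0,"wy":0,"wz":0},{"fingers":1,"tx":-4.6,"ty":-0.1,"tz":0.7,"wx":0,"wy":0,"wz":0},{"fingers":1,"tx":-4.6,"ty":-0.1,"tz":0.7,"wx":0,"wy":0,"wz":0},{"fingers":1,"tx":-4.6,"ty":-0.1,"tz":0.7,"wx":0,"wy":0,"wz":0},{"fingers":1,"tx":-4.6,"ty":-0.1,"tz":0.7,"wx":0,"wy":0,"wz":0},{"fingers":1,"tx":-4.6,"ty":-0.1,"tz":0.7,"wx":0,"wy":0,"wz":0},{"fingers":1,"tx":-4.6,"ty":-0.1,"tz":0.7,"wx":0,"wy":0,"wz":0},{"fingers":1,"tx":-4.6,"ty":-0.1,"tz":0.7,"wx":0,"wy":0,"wz":0},{"fingers":1,"tx":-4.6,"ty":-0.1,"tz":0.7,"wx":0,"wy":0,"wz":0},{"fingers":1,"tx":-4.6,"ty":-0.1,"tz":0.7,"wx":0,"wy":0,"wz":0},{"fingers":1,"tx":-4.6,"ty":-0.1,"tz":0.7,"wx":0,"wy":0,"wz":0},{"fingers":1,"tx":-4.6,"ty":-0.1,"tz":0.7,"wx":0,"wy":0,"wz":0},{"fingers":1,"tx":-4.6,"ty":-0.1,"tz":0.7,"wx":0,"wy":0,"wz":0},{"fingers":1,"tx":-4,"ty":0,"tz":0.7,"wx":0,"wy":0,"wz":0},{"fingers":1,"tx":0,"ty":0,"tz":0,"wx":0,"wy":-8.5,"wz":0},{"fingers":1,"tx":0,"ty":0,"tz":0,"wx":0,"wy":-8.5,"wz":0},{"fingers":1,"tx":0,"ty":0,"tz":0,"wx":0,"wy":-8.5,"wz":0},{"fingers":1,"tx":0,"ty":0,"tz":0,"wx":0,"wy":-8.5,"wz":0},{"fingers":1,"tx":0,"ty":0,"tz":0,"wx":0,"wy":-8.5,"wz":0}]' 60
python3 d.py .4467 .3183 .35 100.5
```

```text
time: 29.3
position: [0.4451, 0.3396, 0.3311]
orientation: [-1.537, 0.557, -0.465]
contact_force: [-0.2, -0.7, -0.2]
grip_width: 1.005
pos [0.4451 0.3396 0.3311] yaw 52.8 q [ 0.54  0.15  1.44  0.03  1.6  -0.38] t 29.3 F [-0.2 -0.7 -0.2] g 1.005
delta t,w: [1.33, -1.88, -1.68] [1.3, -47.73, -3.52] in-place-turn frame
```

```bash
python3 -m pendant '[{"fingers":1,"tx":0.7,"ty":-0.7,"tz":-0.8,"wx":0,"wy":-8.5,"wz":0},{"fingers":1,"tx":0.7,"ty":-0.7,"tz":-0.8,"wx":0,"wy":-8.5,"wz":0},{"fingers":1,"tx":0,"ty":-0.5,"tz":0,"wx":0,"wy":-8.5,"wz":0},{"fingers":1,"tx":0,"ty":-0.3,"tz":0,"wx":0,"wy":-8.5,"wz":0},{"fingers":1,"tx":0,"ty":-0.3,"tz":0,"wx":0,"wy":-8.5,"wz":0},{"fingers":1,"tx":0,"ty":-0.2,"tz":0,"wx":0,"wy":-5,"wz":0},{"fingers":1,"tx":0,"ty":0,"tz":0,"wx":0,"wy":0,"wz":0},{"fingers":1,"tx":0,"ty":0,"tz":0,"wx":0,"wy":0,"wz":0}]' 60
python3 look.py v13 caul,oblong_lid
python3 d.py .4467 .3183 .35 100.5
```

```text
time: 30.1
position: [0.4475, 0.3168, 0.3389]
orientation: [-1.58, -0.073, 0.224]
contact_force: [0.9, 0.3, -0.0]
grip_width: 0.999
caul 0.59 px [321. 222.] n 11251 xy [0.4463 0.3178] yaw 10.5 iou 0.975
oblong_lid 0.96 px [322. 134.] n 2216 xy [0.4412 0.3201] yaw 12.7 iou 0.154
oblong_lid 0.69 px [560. 122.] n 14046 xy [0.3311 0.5086] yaw 83.9 iou 0.936
pos [0.4476 0.3169 0.3397] yaw 100.9 q [ 0.51  0.14  1.45  0.02  1.65 -1.25] t 30.25 F [-0.3  0.2 -0.5] g 1.002
delta t,w: [-0.16, -1.02, 0.15] [0.38, 0.38, -5.47] in-place-turn frame
```

```bash
python3 -m pendant '[{"fingers":0.8,"tx":-0.1,"ty":1,"tz":0.1,"wx":0.3,"wy":0,"wz":-5.4},{"fingers":0.8,"tx":0,"ty":2.5,"tz":0,"wx":0,"wy":0,"wz":0},{"fingers":0.8,"tx":0,"ty":3,"tz":0,"wx":0,"wy":0,"wz":0},{"fingers":0.8,"tx":0,"ty":2.5,"tz":0,"wx":0,"wy":0,"wz":0},{"fingers":0.8,"tx":0,"ty":0,"tz":0,"wx":0,"wy":0,"wz":0},{"fingers":0.8,"tx":0,"ty":0,"tz":0,"wx":0,"wy":0,"wz":0}]' 60
python3 d.py .4463 .3178 .202 100.5
```

```text
time: 30.85
position: [0.4462, 0.318, 0.2491]
orientation: [-1.564, -0.151, 0.14]
contact_force: [1.5, -0.5, 0.5]
grip_width: 0.902
pos [0.4462 0.318  0.2491] yaw 100.6 q [ 0.52  0.16  1.6  -0.    1.37 -1.24] t 30.85 F [ 1.5 -0.5  0.5] g 0.902
delta t,w: [-0.02, 4.71, -0.02] [-0.04, 0.14, 0.39] in-place-turn frame
```

```bash
python3 -m pendant '[{"fingers":0.7,"tx":0,"ty":1.5,"tz":0,"wx":0,"wy":0,"wz":0.3},{"fingers":0.7,"tx":0,"ty":1.5,"tz":0,"wx":0,"wy":0,"wz":0},{"fingers":0.7,"tx":0,"ty":1,"tz":0,"wx":0,"wy":0,"wz":0},{"fingers":0.7,"tx":0,"ty":0,"tz":0,"wx":0,"wy":0,"wz":0},{"fingers":0.7,"tx":0,"ty":0,"tz":0,"wx":0,"wy":0,"wz":0}]' 60
python3 d.py .4463 .3178 .202 100.5
```

```text
time: 31.35
position: [0.4483, 0.3191, 0.2118]
orientation: [-1.561, -0.152, 0.138]
contact_force: [0.2, 0.6, -0.3]
grip_width: 0.848
pos [0.4483 0.3191 0.2118] yaw 100.6 q [ 0.52  0.2   1.64  0.    1.29 -1.24] t 31.35 F [ 0.2  0.6 -0.3] g 0.848
delta t,w: [-0.23, 0.97, -0.1] [-0.23, 0.09, 0.56] in-place-turn frame
```

```bash
python3 -m pendant '[{"fingers":0.65,"tx":-0.2,"ty":0.6,"tz":-0.1,"wx":0,"wy":0,"wz":0.4},{"fingers":0.65,"tx":0,"ty":0.4,"tz":0,"wx":0,"wy":0,"wz":0},{"fingers":0.65,"tx":0,"ty":0,"tz":0,"wx":0,"wy":0,"wz":0},{"fingers":0.65,"tx":0,"ty":0,"tz":0,"wx":0,"wy":0,"wz":0}]' 60
python3 d.py .4463 .3178 .202 100.5
```

```text
time: 31.75
position: [0.447, 0.3181, 0.2028]
orientation: [-1.56, -0.149, 0.141]
contact_force: [-0.2, -0.8, 0.4]
grip_width: 0.828
pos [0.447  0.3181 0.2028] yaw 100.6 q [ 0.51  0.21  1.65  0.    1.28 -1.24] t 31.75 F [-0.2 -0.8  0.4] g 0.828
delta t,w: [-0.08, 0.08, -0.01] [-0.29, 0.08, 0.31] in-place-turn frame
```

```bash
python3 -m pendant '[{"fingers":-1,"tx":0,"ty":0,"tz":0,"wx":0,"wy":0,"wz":0},{"fingers":-1,"tx":0,"ty":0,"tz":0,"wx":0,"wy":0,"wz":0},{"fingers":-1,"tx":0,"ty":0,"tz":0,"wx":0,"wy":0,"wz":0},{"fingers":-1,"tx":0,"ty":0,"tz":0,"wx":0,"wy":0,"wz":0}]' 50
python3 d.py .4463 .3178 .202 100.5
python3 -m pendant '[{"fingers":-1,"tx":0,"ty":-0.8,"tz":0,"wx":0,"wy":0,"wz":0},{"fingers":-1,"tx":0,"ty":-1.5,"tz":0,"wx":0,"wy":0,"wz":0},{"fingers":-1,"tx":0,"ty":-3,"tz":0,"wx":0,"wy":0,"wz":0},{"fingers":-1,"tx":0,"ty":-3,"tz":0,"wx":0,"wy":0,"wz":0},{"fingers":-1,"tx":0,"ty":-2,"tz":0,"wx":0,"wy":0,"wz":0},{"fingers":-1,"tx":0,"ty":0,"tz":0,"wx":0,"wy":0,"wz":0},{"fingers":-1,"tx":0,"ty":0,"tz":0,"wx":0,"wy":0,"wz":0}]' 50
python3 - <<'E'
from h import *; import look
c=cam("wrist"); im=optics.snapshot("wrist"); cv2.imwrite("pics/v14.png",im[:,:,::-1]); s=robot.observe()
for n,z in(("caul",s["position"][2]-.1745),("oblong_lid",.016)):
  for r in spotter.silhouettes(n,"wrist")[:2]:
    p=r["point"]; x0=onplane(c,[p[1],p[0]],z); x,i=fit(c,np.asarray(r["mask"]),look.M[n],[x0[0],x0[1],np.radians(10)],z); print(n,round(r["score"],2),np.round(p),np.sum(r["mask"]),x[:2].round(4),np.degrees(x[2]).round(1),round(i,3))
E
python3 d.py .6608 .1453 .30 66.4
```

```text
time: 32.15
position: [0.4473, 0.3182, 0.2039]
orientation: [-1.56, -0.15, 0.14]
contact_force: [-0.8, 0.2, -0.5]
grip_width: 0.687
pos [0.4473 0.3182 0.2039] yaw 100.6 q [ 0.51  0.21  1.65  0.    1.28 -1.24] t 32.15 F [-0.8  0.2 -0.5] g 0.687
delta t,w: [-0.11, 0.19, -0.02] [-0.31, 0.09, 0.4] in-place-turn frame
time: 32.85
position: [0.446, 0.3171, 0.3107]
orientation: [-1.561, -0.147, 0.142]
contact_force: [-0.4, -0.3, -0.7]
grip_width: 0.684
caul 0.57 [ 94. 314.] 3168 [0.3187 0.3004] 11.0 0.156
oblong_lid 0.87 [ 94. 317.] 3326 [0.3077 0.2932] 9.6 0.296
oblong_lid 0.79 [ 73. 571.] 15256 [0.3087 0.4646] 44.5 0.679
pos [0.4458 0.3171 0.3093] yaw 100.6 q [ 0.51  0.12  1.53  0.    1.49 -1.24] t 33.0 F [-0.4  0.2 -1.8] g 0.685
delta t,w: [17.98, 0.88, -20.84] [-0.21, 34.19, 0.0] in-place-turn frame
```

View pics/v14.png

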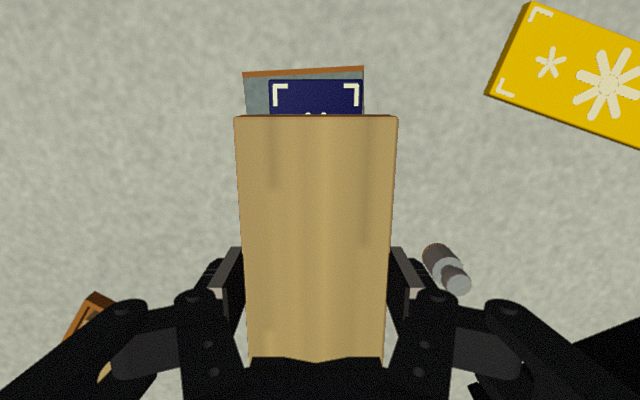

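The caul is held squarely with the oblong lid left below it. Carrying it to the caul tray.

```bash
python3 -m pendant '[{"fingers":-1,"tx":2.6,"ty":-0.3,"tz":-3,"wx":0,"wy":0,"wz":0},{"fingers":-1,"tx":2.6,"ty":-0.3,"tz":-3,"wx":0,"wy":0,"wz":0},{"fingers":-1,"tx":2.6,"ty":-0.3,"tz":-3,"wx":0,"wy":0,"wz":0},{"fingers":-1,"tx":2.6,"ty":-0.3,"tz":-3,"wx":0,"wy":0,"wz":0},{"fingers":-1,"tx":2.6,"ty":-0.3,"tz":-3,"wx":0,"wy":0,"wz":0},{"fingers":-1,"tx":2.6,"ty":-0.3,"tz":-3,"wx":0,"wy":0,"wz":0},{"fingers":-1,"tx":2,"ty":0,"tz":-2,"wx":0,"wy":0,"wz":0},{"fingers":-1,"tx":0,"ty":0,"tz":0,"wx":0,"wy":8,"wz":0},{"fingers":-1,"tx":0,"ty":0,"tz":0,"wx":0,"wy":8,"wz":0},{"fingers":-1,"tx":0,"ty":0,"tz":0,"wx":0,"wy":8,"wz":0},{"fingers":-1,"tx":0,"ty":0,"tz":0,"wx":0,"wy":8,"wz":0},{"fingers":-1,"tx":0,"ty":0,"tz":0,"wx":0,"wy":2,"wz":0},{"fingers":-1,"tx":0,"ty":0,"tz":0,"wx":0,"wy":0,"wz":0},{"fingers":-1,"tx":0,"ty":0,"tz":0,"wx":0,"wy":0,"wz":0}]' 50
python3 d.py .6618 .145 .27 66.4
```

```text
time: 34.4
position: [0.6614, 0.1444, 0.2944]
orientation: [-1.559, 0.375, -0.304]
contact_force: [0.4, 0.4, -1.1]
grip_width: 0.689
pos [0.6614 0.1444 0.2944] yaw 65.3 q [ 0.13  0.43  1.18  0.    1.59 -1.01] t 34.4 F [ 0.4  0.4 -1.1] g 0.689
delta t,w: [0.11, 2.44, 0.13] [1.35, -1.13, -2.33] in-place-turn frame
```

```bash
python3 -m pendant '[{"fingers":-1,"tx":0.1,"ty":1,"tz":0.1,"wx":1.4,"wy":-1.1,"wz":-2.2},{"fingers":-1,"tx":0,"ty":2,"tz":0,"wx":0,"wy":0,"wz":0},{"fingers":-1,"tx":0,"ty":2,"tz":0,"wx":0,"wy":0,"wz":0},{"fingers":-1,"tx":0,"ty":0,"tz":0,"wx":0,"wy":0,"wz":0},{"fingers":-1,"tx":0,"ty":0,"tz":0,"wx":0,"wy":0,"wz":0}]' 50
python3 look.py v15 caul_tray
python3 d.py .6618 .145 .1989 66.4
```

```text
time: 34.9
position: [0.6619, 0.1452, 0.2409]
orientation: [-1.546, 0.322, -0.317]
contact_force: [0.2, -0.0, -0.6]
grip_width: 0.683
caul_tray 0.94 px [314. 106.] n 2918 xy [0.5364 0.199 ] yaw 156.9 iou 0.168
pos [0.6619 0.1451 0.2412] yaw 66.6 q [ 0.13  0.45  1.26  0.    1.44 -1.03] t 35.0 F [ 0.2 -0.9 -1.5] g 0.685
delta t,w: [0.01, 4.23, -0.02] [-0.02, 0.23, -0.18] in-place-turn frame
```

```bash
python3 - <<'E'
from h import *; import look
c=cam("wrist"); optics.snapshot("wrist")
t=spotter.silhouettes("caul_tray","wrist")[0]; m=np.asarray(t["mask"])
ca=max(spotter.silhouettes("caul","wrist")[:2],key=lambda r:np.sum(r["mask"])); k=np.asarray(ca["mask"])
s=robot.observe(); x,i=fit(c,k,look.M["caul"],[.6608,.1453,np.radians(-23.5)],s["position"][2]-.1759); print("caul",k.sum(),x[:2].round(4),np.degrees(x[2]).round(1),i)
ig=cv2.dilate(k.astype(np.uint8),np.ones((9,9)))>0; ig[230:]=True
x,i=fit(c,m,look.M["caul_tray"],[.6608,.1453,np.radians(-23.6)],0,ignore=ig); print("tray",m.sum(),x[:2].round(4),np.degrees(x[2]).round(1),i)
E
```

```text
Traceback (most recent call last):
ValueError: max() iterable argument is empty
```

```bash
python3 - <<'E'
from h import *; import look
c=cam("wrist"); optics.snapshot("wrist"); m=np.asarray(spotter.silhouettes("caul_tray","wrist")[0]["mask"])
s=robot.observe(); k=hullmask(c,[place(look.M["caul"][0],.6608,.1455,np.radians(-23.4),s["position"][2]-.1759)])
ig=cv2.dilate(k.astype(np.uint8),np.ones((11,11)))>0; ig[230:]=True
x,i=fit(c,m,look.M["caul_tray"],[.6608,.1453,np.radians(-23.6)],0,ignore=ig); print("tray",m.sum(),(m&~ig).sum(),x[:2].round(4),np.degrees(x[2]).round(1),i)
E
```

```text
tray 3078 2326 [0.6609 0.1445] -23.6 0.9779380568519305
```

Tray confirmed at (0.661,0.145), yaw -23.6°. Lowering.

```bash
python3 -m pendant '[{"fingers":-1,"tx":0,"ty":1.5,"tz":0,"wx":0,"wy":0.2,"wz":0},{"fingers":-1,"tx":0,"ty":1.5,"tz":0,"wx":0,"wy":0,"wz":0},{"fingers":-1,"tx":0,"ty":0.6,"tz":0,"wx":0,"wy":0,"wz":0},{"fingers":-1,"tx":0,"ty":0,"tz":0,"wx":0,"wy":0,"wz":0},{"fingers":-1,"tx":0,"ty":0,"tz":0,"wx":0,"wy":0,"wz":0}]' 50
python3 d.py .6618 .145 .1989 66.4
```

```text
time: 35.75
position: [0.6618, 0.1451, 0.2021]
orientation: [-1.545, 0.325, -0.321]
contact_force: [-0.1, 0.6, -0.2]
grip_width: 0.682
pos [0.6618 0.1451 0.2021] yaw 66.4 q [ 0.13  0.48  1.3   0.    1.37 -1.03] t 35.75 F [-0.1  0.6 -0.2] g 0.682
delta t,w: [0.01, 0.32, -0.01] [-0.04, 0.01, -0.15] in-place-turn frame
```

```bash
python3 -m pendant '[{"fingers":-1,"tx":0,"ty":0.3,"tz":0,"wx":0,"wy":0,"wz":0},{"fingers":-1,"tx":0,"ty":0.2,"tz":0,"wx":0,"wy":0,"wz":0}]' 50
python3 d.py .6618 .145 .1989 66.4
python3 -m pendant '[{"fingers":-1,"tx":0,"ty":0.3,"tz":0,"wx":0,"wy":0,"wz":0},{"fingers":-1,"tx":0,"ty":0.2,"tz":0,"wx":0,"wy":0,"wz":0}]' 50
```

```text
time: 35.95
position: [0.662, 0.1452, 0.1984]
orientation: [-1.545, 0.324, -0.322]
contact_force: [-3.2, -0.4, 7.8]
grip_width: 0.682
pos [0.662  0.1452 0.1984] yaw 66.4 q [ 0.13  0.48  1.3   0.    1.36 -1.03] t 35.95 F [-3.2 -0.4  7.8] g 0.682
delta t,w: [-0.01, -0.05, -0.03] [-0.09, 0.01, -0.09] in-place-turn frame
time: 36.15
position: [0.6625, 0.1453, 0.1984]
orientation: [-1.544, 0.321, -0.325]
contact_force: [-2.2, -0.5, 1.4]
grip_width: 0.683
```

Contact. Releasing and rising.

```bash
python3 -m pendant '[{"fingers":0.6,"tx":0,"ty":0,"tz":0,"wx":0,"wy":0,"wz":0},{"fingers":0.6,"tx":0,"ty":0,"tz":0,"wx":0,"wy":0,"wz":0},{"fingers":0.8,"tx":0,"ty":0,"tz":0,"wx":0,"wy":0,"wz":0},{"fingers":0.9,"tx":0,"ty":-1,"tz":0,"wx":0,"wy":0,"wz":0},{"fingers":1,"tx":0,"ty":-3,"tz":0,"wx":0,"wy":0,"wz":0},{"fingers":1,"tx":0,"ty":-4,"tz":0,"wx":0,"wy":0,"wz":0},{"fingers":1,"tx":0,"ty":-4,"tz":0,"wx":0,"wy":0,"wz":0},{"fingers":1,"tx":0,"ty":-3,"tz":0,"wx":0,"wy":0,"wz":0},{"fingers":1,"tx":0,"ty":0,"tz":0,"wx":0,"wy":0,"wz":0},{"fingers":1,"tx":0,"ty":0,"tz":0,"wx":0,"wy":0,"wz":0}]' 50
python3 - <<'E'
from h import *; import look
c=cam("wrist"); im=optics.snapshot("wrist"); cv2.imwrite("pics/v16.png",im[:,:,::-1])
look.M["caul_tray"]=[box(.146,.08,0,.014),box(.126,.06,0,.041)]
for n,z in(("caul",.023),("caul_tray",0)):
  for r in spotter.silhouettes(n,"wrist")[:2]:
    x,i=fit(c,np.asarray(r["mask"]),look.M[n],[.6608,.1453,np.radians(-23.6)],z); print(n,round(r["score"],2),np.round(r["point"]),np.sum(r["mask"]),x[:2].round(4),np.degrees(x[2]).round(1),round(i,3))
E
python3 d.py .446 .318 .35 100.5
```

```text
time: 37.15
position: [0.6619, 0.1449, 0.3545]
orientation: [-1.544, 0.322, -0.324]
contact_force: [0.8, 0.1, -0.5]
grip_width: 0.999
caul 0.56 [178. 317.] 10208 [0.662  0.1454] -23.9 0.968
caul_tray 0.58 [109. 308.] 3362 [0.6616 0.1454] -23.3 0.241
caul_tray 0.33 [181. 316.] 10057 [0.6722 0.1442] -23.7 0.737
pos [0.6617 0.1448 0.3527] yaw 66.4 q [ 0.13  0.39  1.11  0.    1.64 -1.03] t 37.3 F [ 0.4 -0.2  0.9] g 0.997
delta t,w: [-26.7, 0.33, 7.24] [-0.09, -34.09, -0.1] in-place-turn frame
```

The caul is at (0.662,0.145), -23.9°, within about 1 mm and 0.3° of the tray. Next, the oblong lid.

```bash
python3 -m pendant '[{"fingers":1,"tx":-4,"ty":-0.2,"tz":1.1,"wx":0,"wy":0,"wz":0},{"fingers":1,"tx":-4,"ty":-0.2,"tz":1.1,"wx":0,"wy":0,"wz":0},{"fingers":1,"tx":-4,"ty":-0.2,"tz":1.1,"wx":0,"wy":0,"wz":0},{"fingers":1,"tx":-4,"ty":-0.2,"tz":1.1,"wx":0,"wy":0,"wz":0},{"fingers":1,"tx":-4,"ty":-0.2,"tz":1.1,"wx":0,"wy":0,"wz":0},{"fingers":1,"tx":-4,"ty":-0.2,"tz":1.1,"wx":0,"wy":0,"wz":0},{"fingers":1,"tx":-2,"ty":0,"tz":0.5,"wx":0,"wy":0,"wz":0},{"fingers":1,"tx":0,"ty":0,"tz":0,"wx":0,"wy":-8,"wz":0},{"fingers":1,"tx":0,"ty":0,"tz":0,"wx":0,"wy":-8,"wz":0},{"fingers":1,"tx":0,"ty":0,"tz":0,"wx":0,"wy":-8,"wz":0},{"fingers":1,"tx":0,"ty":0,"tz":0,"wx":0,"wy":-8,"wz":0},{"fingers":1,"tx":0,"ty":0,"tz":0,"wx":0,"wy":-2,"wz":0},{"fingers":1,"tx":0,"ty":0,"tz":0,"wx":0,"wy":0,"wz":0},{"fingers":1,"tx":0,"ty":0,"tz":0,"wx":0,"wy":0,"wz":0}]' 60
python3 look.py v17 oblong_lid
python3 d.py .446 .318 .30 100.5
```

```text
time: 38.7
position: [0.4393, 0.3183, 0.3336]
orientation: [-1.58, -0.117, 0.206]
contact_force: [-0.2, -0.9, 0.4]
grip_width: 1.001
oblong_lid 0.9 px [562. 120.] n 14234 xy [0.3306 0.5091] yaw 84.4 iou 0.939
oblong_lid 0.59 px [319. 202.] n 14540 xy [0.4421 0.317 ] yaw 10.4 iou 0.978
pos [0.4394 0.3183 0.3339] yaw 101.8 q [ 0.52  0.11  1.48  0.01  1.6  -1.26] t 38.8 F [-0.  -0.3 -0.2] g 1.002
delta t,w: [0.83, 3.35, -0.13] [0.58, 1.28, -3.25] in-place-turn frame
```

```bash
python3 d.py .4421 .317 .30 100.4; python3 -m pendant '[{"fingers":0.9,"tx":0.3,"ty":1,"tz":-0.2,"wx":0.6,"wy":1.3,"wz":-3.1},{"fingers":0.9,"tx":0,"ty":2.5,"tz":0,"wx":0,"wy":0,"wz":0},{"fingers":0.9,"tx":0,"ty":3,"tz":0,"wx":0,"wy":0,"wz":0},{"fingers":0.9,"tx":0,"ty":3,"tz":0,"wx":0,"wy":0,"wz":0},{"fingers":0.9,"tx":0,"ty":0,"tz":0,"wx":0,"wy":0,"wz":0},{"fingers":0.9,"tx":0,"ty":0,"tz":0,"wx":0,"wy":0,"wz":0}]' 50
python3 look.py v18 oblong_lid
python3 d.py .4421 .317 .187 100.4
```

```text
pos [0.4394 0.3183 0.3339] yaw 101.8 q [ 0.52  0.11  1.48  0.01  1.6  -1.26] t 38.8 F [-0.  -0.3 -0.2] g 1.002
delta t,w: [0.43, 3.37, -0.15] [0.58, 1.38, -3.25] in-place-turn frame
time: 39.4
position: [0.4432, 0.317, 0.238]
orientation: [-1.564, -0.143, 0.137]
contact_force: [0.1, -0.3, -0.0]
grip_width: 0.95
oblong_lid 0.88 px [603.  66.] n 8934 xy [0.2766 0.4652] yaw 171.9 iou 0.992
oblong_lid 0.85 px [317. 203.] n 32663 xy [0.4421 0.317 ] yaw 190.9 iou 0.976
pos [0.4432 0.317  0.2385] yaw 100.2 q [ 0.52  0.17  1.62  0.    1.35 -1.23] t 39.5 F [ 0.7 -0.1  0.3] g 0.948
delta t,w: [-0.14, 5.15, 0.01] [-0.14, -0.17, 0.26] in-place-turn frame
```

```bash
python3 -m pendant '[{"fingers":0.85,"tx":-0.1,"ty":1.5,"tz":0,"wx":0,"wy":-0.3,"wz":0.3},{"fingers":0.85,"tx":0,"ty":1.5,"tz":0,"wx":0,"wy":0,"wz":0},{"fingers":0.85,"tx":0,"ty":1.2,"tz":0,"wx":0,"wy":0,"wz":0},{"fingers":0.85,"tx":0,"ty":0,"tz":0,"wx":0,"wy":0,"wz":0},{"fingers":0.85,"tx":0,"ty":0,"tz":0,"wx":0,"wy":0,"wz":0}]' 50
python3 d.py .4421 .317 .187 100.6
```

```text
time: 40.0
position: [0.4441, 0.3181, 0.1992]
orientation: [-1.559, -0.151, 0.138]
contact_force: [-0.7, 0.1, -0.7]
grip_width: 0.923
pos [0.4441 0.3181 0.1992] yaw 100.6 q [ 0.52  0.21  1.66  0.    1.27 -1.24] t 40.0 F [-0.7  0.1 -0.7] g 0.923
delta t,w: [-0.23, 1.22, -0.08] [-0.35, -0.03, 0.5] in-place-turn frame
```

```bash
python3 -m pendant '[{"fingers":0.8,"tx":-0.2,"ty":0.6,"tz":-0.1,"wx":-0.3,"wy":0,"wz":0.4},{"fingers":0.8,"tx":0,"ty":0.5,"tz":0,"wx":0,"wy":0,"wz":0},{"fingers":0.8,"tx":0,"ty":0.1,"tz":0,"wx":0,"wy":0,"wz":0},{"fingers":0.8,"tx":0,"ty":0,"tz":0,"wx":0,"wy":0,"wz":0}]' 50
python3 d.py .4421 .317 .187 100.6
```

```text
time: 40.4
position: [0.4427, 0.3169, 0.1876]
orientation: [-1.564, -0.147, 0.142]
contact_force: [0.6, -0.1, 0.1]
grip_width: 0.901
pos [0.4427 0.3169 0.1876] yaw 100.6 q [ 0.52  0.22  1.67  0.    1.25 -1.24] t 40.4 F [ 0.6 -0.1  0.1] g 0.901
delta t,w: [-0.06, 0.06, 0.02] [-0.07, -0.02, 0.19] in-place-turn frame
```

```bash
python3 -m pendant '[{"fingers":-1,"tx":0,"ty":0,"tz":0,"wx":0,"wy":0,"wz":0},{"fingers":-1,"tx":0,"ty":0,"tz":0,"wx":0,"wy":0,"wz":0},{"fingers":-1,"tx":0,"ty":0,"tz":0,"wx":0,"wy":0,"wz":0},{"fingers":-1,"tx":0,"ty":0,"tz":0,"wx":0,"wy":0,"wz":0}]' 50
python3 d.py .4421 .317 .187 100.6
python3 -m pendant '[{"fingers":-1,"tx":0,"ty":-0.8,"tz":0,"wx":0,"wy":0,"wz":0},{"fingers":-1,"tx":0,"ty":-1.5,"tz":0,"wx":0,"wy":0,"wz":0},{"fingers":-1,"tx":0,"ty":-3,"tz":0,"wx":0,"wy":0,"wz":0},{"fingers":-1,"tx":0,"ty":-3,"tz":0,"wx":0,"wy":0,"wz":0},{"fingers":-1,"tx":0,"ty":-2,"tz":0,"wx":0,"wy":0,"wz":0},{"fingers":-1,"tx":0,"ty":0,"tz":0,"wx":0,"wy":0,"wz":0},{"fingers":-1,"tx":0,"ty":0,"tz":0,"wx":0,"wy":0,"wz":0}]' 50
python3 - <<'E'
from h import *; import look
c=cam("wrist"); im=optics.snapshot("wrist"); cv2.imwrite("pics/v19.png",im[:,:,::-1]); s=robot.observe()
for r in spotter.silhouettes("oblong_lid","wrist")[:2]:
    z=s["position"][2]-.1716; ig=np.zeros((400,640),bool); ig[240:]=True
    x,i=fit(c,np.asarray(r["mask"]),look.M["oblong_lid"],[*s["position"][:2],np.radians(10.6)],z,ignore=ig); print(round(r["score"],2),np.round(r["point"]),np.sum(r["mask"]),x[:2].round(4),np.degrees(x[2]).round(1),round(i,3))
E
python3 d.py .4766 -.0145 .30 44.8
```

```text
time: 40.8
position: [0.443, 0.3171, 0.1886]
orientation: [-1.564, -0.149, 0.141]
contact_force: [-0.2, 0.1, -0.7]
grip_width: 0.752
pos [0.443  0.3171 0.1886] yaw 100.6 q [ 0.52  0.22  1.67  0.    1.25 -1.24] t 40.8 F [-0.2  0.1 -0.7] g 0.752
delta t,w: [-0.09, 0.16, 0.0] [-0.1, -0.02, 0.28] in-place-turn frame
time: 41.5
position: [0.4418, 0.3164, 0.2953]
orientation: [-1.565, -0.146, 0.144]
contact_force: [-0.1, 0.7, -1.4]
grip_width: 0.753
0.86 [ 78. 577.] 14569 [0.4419 0.3165] 10.6 0.0
0.69 [203. 316.] 47438 [0.4413 0.3159] 10.7 0.969
pos [0.4418 0.3164 0.2946] yaw 100.6 q [ 0.52  0.12  1.56  0.    1.47 -1.24] t 41.6 F [-0.4 -0.4  0.4] g 0.746
delta t,w: [-2.65, -0.54, -33.17] [-0.0, 55.78, -0.0] in-place-turn frame
```

The oblong lid is held level. Carrying it to its box.

```bash
python3 -m pendant '[{"fingers":-1,"tx":-0.3,"ty":-0.4,"tz":-3,"wx":0,"wy":0,"wz":0},{"fingers":-1,"tx":-0.3,"ty":-0.4,"tz":-4,"wx":0,"wy":0,"wz":0},{"fingers":-1,"tx":-0.3,"ty":-0.4,"tz":-4,"wx":0,"wy":0,"wz":0},{"fingers":-1,"tx":-0.3,"ty":-0.4,"tz":-4,"wx":0,"wy":0,"wz":0},{"fingers":-1,"tx":-0.3,"ty":-0.4,"tz":-4,"wx":0,"wy":0,"wz":0},{"fingers":-1,"tx":-0.3,"ty":-0.4,"tz":-4,"wx":0,"wy":0,"wz":0},{"fingers":-1,"tx":-0.3,"ty":-0.4,"tz":-4,"wx":0,"wy":0,"wz":0},{"fingers":-1,"tx":-0.3,"ty":-0.2,"tz":-4,"wx":0,"wy":0,"wz":0},{"fingers":-1,"tx":-0.3,"ty":0,"tz":-2,"wx":0,"wy":0,"wz":0},{"fingers":-1,"tx":0,"ty":0,"tz":0,"wx":0,"wy":8,"wz":0},{"fingers":-1,"tx":0,"ty":0,"tz":0,"wx":0,"wy":8,"wz":0},{"fingers":-1,"tx":0,"ty":0,"tz":0,"wx":0,"wy":8,"wz":0},{"fingers":-1,"tx":0,"ty":0,"tz":0,"wx":0,"wy":8,"wz":0},{"fingers":-1,"tx":0,"ty":0,"tz":0,"wx":0,"wy":8,"wz":0},{"fingers":-1,"tx":0,"ty":0,"tz":0,"wx":0,"wy":8,"wz":0},{"fingers":-1,"tx":0,"ty":0,"tz":0,"wx":0,"wy":6,"wz":0},{"fingers":-1,"tx":0,"ty":0,"tz":0,"wx":0,"wy":0,"wz":0},{"fingers":-1,"tx":0,"ty":0,"tz":0,"wx":0,"wy":0,"wz":0}]' 50
python3 d.py .4771 -.0150 .30 44.8
```

```text
time: 43.4
position: [0.4706, -0.0266, 0.2931]
orientation: [-1.501, 0.665, -0.58]
contact_force: [0.1, 0.3, -0.4]
grip_width: 0.749
pos [ 0.4706 -0.0266  0.2931] yaw 44.5 q [-0.17 -0.02  1.7  -0.01  1.51 -0.95] t 43.4 F [ 0.1  0.3 -0.4] g 0.749
delta t,w: [-0.4, -0.73, 1.25] [2.28, -0.32, -2.31] in-place-turn frame
```

```bash
python3 -m pendant '[{"fingers":-1,"tx":-0.4,"ty":0.5,"tz":1.2,"wx":2.3,"wy":-0.3,"wz":-2.2},{"fingers":-1,"tx":0,"ty":2,"tz":0,"wx":0,"wy":0,"wz":0},{"fingers":-1,"tx":0,"ty":2,"tz":0,"wx":0,"wy":0,"wz":0},{"fingers":-1,"tx":0,"ty":0,"tz":0,"wx":0,"wy":0,"wz":0},{"fingers":-1,"tx":0,"ty":0,"tz":0,"wx":0,"wy":0,"wz":0}]' 50
python3 d.py .4772 -.0150 .2176 44.8
```

```text
time: 43.9
position: [0.4759, -0.0148, 0.2447]
orientation: [-1.482, 0.612, -0.608]
contact_force: [-0.4, -0.1, -0.4]
grip_width: 0.755
pos [ 0.4759 -0.0148  0.2447] yaw 45.3 q [-0.15  0.01  1.77  0.    1.36 -0.94] t 43.9 F [-0.4 -0.1 -0.4] g 0.755
delta t,w: [0.11, 2.71, 0.08] [0.0, 0.5, -0.17] in-place-turn frame
```

```bash
python3 -m pendant '[{"fingers":-1,"tx":0.1,"ty":1,"tz":0.1,"wx":0,"wy":0.5,"wz":0},{"fingers":-1,"tx":0,"ty":0.8,"tz":0,"wx":0,"wy":0,"wz":0},{"fingers":-1,"tx":0,"ty":0.3,"tz":0,"wx":0,"wy":0,"wz":0},{"fingers":-1,"tx":0,"ty":0,"tz":0,"wx":0,"wy":0,"wz":0},{"fingers":-1,"tx":0,"ty":0,"tz":0,"wx":0,"wy":0,"wz":0}]' 50
python3 d.py .4772 -.0150 .2176 44.8
```

```text
time: 44.4
position: [0.4782, -0.0151, 0.2242]
orientation: [-1.48, 0.616, -0.617]
contact_force: [0.7, 0.6, -0.3]
grip_width: 0.751
pos [ 0.4782 -0.0151  0.2242] yaw 44.8 q [-0.15  0.04  1.79  0.    1.31 -0.93] t 44.4 F [ 0.7  0.6 -0.3] g 0.751
delta t,w: [-0.08, 0.66, -0.07] [-0.11, 0.02, -0.01] in-place-turn frame
```

```bash
python3 -m pendant '[{"fingers":-1,"tx":-0.1,"ty":0.4,"tz":-0.1,"wx":0,"wy":0,"wz":0},{"fingers":-1,"tx":0,"ty":0.3,"tz":0,"wx":0,"wy":0,"wz":0},{"fingers":-1,"tx":0,"ty":0,"tz":0,"wx":0,"wy":0,"wz":0}]' 50
python3 -m pendant '[{"fingers":-1,"tx":0,"ty":0.3,"tz":0,"wx":0,"wy":0,"wz":0},{"fingers":-1,"tx":0,"ty":0.1,"tz":0,"wx":0,"wy":0,"wz":0}]' 50
python3 d.py .4772 -.0150 .2176 44.8
```

```text
time: 44.7
position: [0.477, -0.0152, 0.2175]
orientation: [-1.479, 0.614, -0.618]
contact_force: [0.1, -0.8, -0.7]
grip_width: 0.752
time: 44.9
position: [0.4776, -0.0152, 0.2174]
orientation: [-1.479, 0.612, -0.619]
contact_force: [0.5, -0.1, -0.5]
grip_width: 0.752
pos [ 0.4776 -0.0152  0.2174] yaw 44.8 q [-0.15  0.04  1.8   0.    1.29 -0.93] t 44.9 F [ 0.5 -0.1 -0.5] g 0.752
delta t,w: [-0.04, -0.02, -0.02] [-0.22, 0.04, 0.17] in-place-turn frame
```

```bash
python3 -m pendant '[{"fingers":-1,"tx":0,"ty":0.3,"tz":0,"wx":-0.2,"wy":0,"wz":0.2},{"fingers":-1,"tx":0,"ty":0.2,"tz":0,"wx":0,"wy":0,"wz":0}]' 50
python3 d.py .4772 -.0150 .2176 44.8
```

```text
time: 45.1
position: [0.4785, -0.0151, 0.2172]
orientation: [-1.481, 0.614, -0.618]
contact_force: [-4.2, 1.1, 7.4]
grip_width: 0.751
pos [ 0.4785 -0.0151  0.2172] yaw 44.9 q [-0.15  0.05  1.8   0.    1.29 -0.93] t 45.1 F [-4.2  1.1  7.4] g 0.751
delta t,w: [-0.1, -0.04, -0.08] [-0.12, 0.06, 0.11] in-place-turn frame
```

Contact. A small sideways correction first, then release and rise.

```bash
python3 -m pendant '[{"fingers":-1,"tx":-0.1,"ty":0,"tz":-0.1,"wx":0,"wy":0,"wz":0},{"fingers":-1,"tx":0,"ty":0,"tz":0,"wx":0,"wy":0,"wz":0},{"fingers":0.7,"tx":0,"ty":0,"tz":0,"wx":0,"wy":0,"wz":0},{"fingers":0.7,"tx":0,"ty":0,"tz":0,"wx":0,"wy":0,"wz":0},{"fingers":0.85,"tx":0,"ty":0,"tz":0,"wx":0,"wy":0,"wz":0},{"fingers":1,"tx":0,"ty":-1,"tz":0,"wx":0,"wy":0,"wz":0},{"fingers":1,"tx":0,"ty":-3,"tz":0,"wx":0,"wy":0,"wz":0},{"fingers":1,"tx":0,"ty":-4,"tz":0,"wx":0,"wy":0,"wz":0},{"fingers":1,"tx":0,"ty":-4,"tz":0,"wx":0,"wy":0,"wz":0},{"fingers":1,"tx":0,"ty":-4,"tz":0,"wx":0,"wy":0,"wz":0},{"fingers":1,"tx":0,"ty":0,"tz":0,"wx":0,"wy":0,"wz":0},{"fingers":1,"tx":0,"ty":0,"tz":0,"wx":0,"wy":0,"wz":0}]' 50
python3 - <<'E'
from h import *; import look
c=cam("wrist"); im=optics.snapshot("wrist"); out=im[:,:,::-1].copy()
r=max(spotter.silhouettes("oblong_lid","wrist")[:3],key=lambda r:np.sum(r["mask"])); m=np.asarray(r["mask"])
x,i=fit(c,m,look.M["oblong_lid"],[.4766,-.0145,np.radians(-45.2)],.045); print(round(r["score"],2),np.round(r["point"]),m.sum(),x[:2].round(4),np.degrees(x[2]).round(1),round(i,3))
for P,a,col in((look.M["oblong_lid"][0],(*x,.045),(0,255,0)),(look.M["oblong_box"][0],(.4766,-.0145,np.radians(-45.2),0),(0,0,255))):
    cv2.polylines(out,[cv2.convexHull(proj(c,place(P,*a)).astype(np.int32).reshape(-1,1,2))],True,col)
cv2.imwrite("pics/v20.png",out)
print(robot.observe()["position"])
E
```

```text
time: 46.3
position: [0.4759, -0.0151, 0.3852]
orientation: [-1.481, 0.614, -0.617]
contact_force: [-0.2, -1.2, -0.5]
grip_width: 1.002
0.82 [172. 315.] 13166 [ 0.4777 -0.0154] -45.1 0.981
[ 0.4759282  -0.01511776  0.3844468 ]
```

View pics/v20.png

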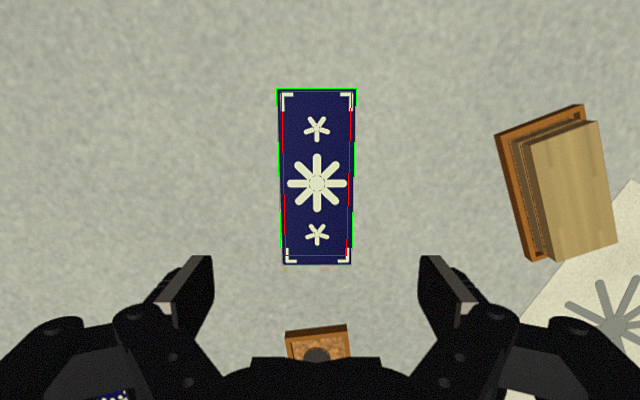

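The oblong lid sits at (316,175), 1.4 mm and 0.1° from the box, inlay up. The caul rests on the spare caul at (570,190). One last overall view.

```bash
python3 - <<'E'
from h import *
s=optics.snapshot("scene")[150:300,130:470,::-1]; d=optics.snapshot("side")[90:310,200:420,::-1]
a=cv2.resize(s,(780,344)); b=cv2.resize(d,(250,250)); cv2.imwrite("pics/f.png",np.vstack([a,np.hstack([b,np.zeros((250,530,3),np.uint8)])]))
for n in("shell_dish","glue_bottle"): r=spotter.landmark_of(n,"side")[0]; print(n,r["point"],onplane(cam("side"),r["point"][::-1],0).round(3))
E
```

```text
Traceback (most recent call last):
IndexError: list index out of range
```

View pics/f.png

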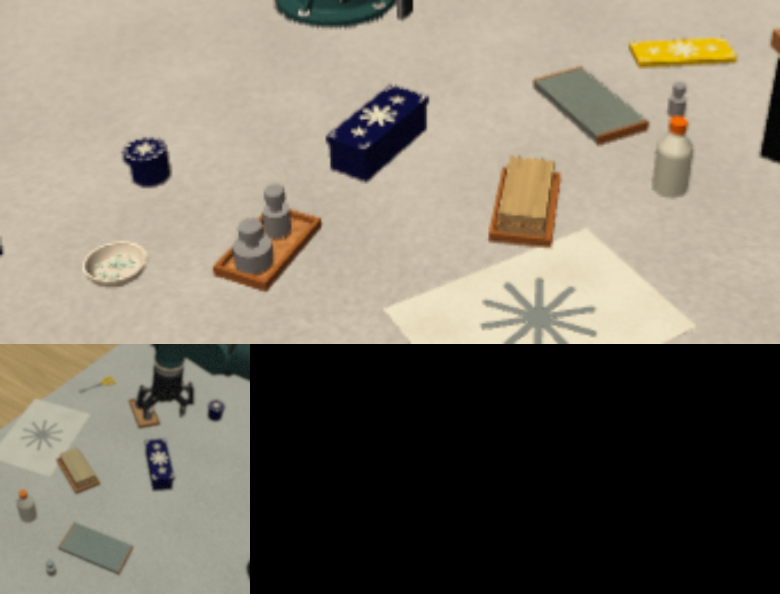

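Everything is in place and the bystanders look untouched. The round lid seems slightly left of its box at (146,150), so I'll check that numerically from another camera.

```bash
python3 - <<'E'
from h import *; import look
c=cam("scene"); im=optics.snapshot("scene").astype(int)
roi=np.zeros((400,640),bool); roi[200:240,175:220]=True
m=[r for r in spotter.silhouettes("round_lid","scene") if roi[int(r["point"][0]),int(r["point"][1])]]
b=[r for r in spotter.silhouettes("round_box","scene") if roi[int(r["point"][0]),int(r["point"][1])]]
print([(r["score"],r["point"],r["mask"].sum()) for r in m+b])
navy=roi&((im[:,:,0]<100)&(im[:,:,2]>im[:,:,0]+5)|(im.sum(2)<150))
if m: navy|=m[0]["mask"]
navy=cv2.morphologyEx(navy.astype(np.uint8),cv2.MORPH_CLOSE,np.ones((5,5)))>0
for r in range(206,236): 
    k=np.where(navy[r])[0]
    if len(k): print(r,k.min(),k.max(),end="; ")
def ext(lx,ly):
    h=hullmask(c,[place(look.M["round_lid"][0],lx,ly,0,.036),place(look.M["round_box"][0],.47,-.3315,0,0)])
    return [(r,np.where(h[r])[0].min(),np.where(h[r])[0].max()) for r in range(206,236) if h[r].any()]
print(); print(ext(.47,-.3315)); print(ext(.4717,-.3336))
def f(p):
    h=hullmask(c,[place(look.M["round_lid"][0],p[0],p[1],0,.036),place(look.M["round_box"][0],p[2],p[3],0,0)]); return 1-(h&navy).sum()/(h|navy).sum()
q=np.array([.47,-.3315,.47,-.3315]); r=minimize(f,q,method="Nelder-Mead",options=dict(initial_simplex=q+np.vstack([np.zeros(4),np.eye(4)*.006]))); print(r.x.round(4),r.fun)
E
```

```text
[(0.6, [215.7, 193.6], np.int64(207)), (0.57, [224.9, 196.8], np.int64(98))]
210 192 197; 211 189 199; 212 187 201; 213 186 201; 214 185 202; 215 184 202; 216 184 202; 217 184 202; 218 184 202; 219 184 202; 220 184 202; 221 185 202; 222 187 203; 223 187 203; 224 188 203; 225 188 203; 226 188 203; 227 188 202; 228 188 201; 229 189 200; 230 191 197; 
[(209, np.int64(190), np.int64(200)), (210, np.int64(188), np.int64(201)), (211, np.int64(186), np.int64(202)), (212, np.int64(185), np.int64(203)), (213, np.int64(184), np.int64(203)), (214, np.int64(184), np.int64(203)), (215, np.int64(183), np.int64(203)), (216, np.int64(184), np.int64(203)), (217, np.int64(184), np.int64(203)), (218, np.int64(184), np.int64(203)), (219, np.int64(184), np.int64(203)), (220, np.int64(185), np.int64(203)), (221, np.int64(185), np.int64(203)), (222, np.int64(186), np.int64(203)), (223, np.int64(186), np.int64(203)), (224, np.int64(186), np.int64(204)), (225, np.int64(186), np.int64(204)), (226, np.int64(186), np.int64(204)), (227, np.int64(186), np.int64(203)), (228, np.int64(187), np.int64(202)), (229, np
[... 382 characters left out ...]
, np.int64(202)), (216, np.int64(183), np.int64(203)), (217, np.int64(183), np.int64(203)), (218, np.int64(183), np.int64(203)), (219, np.int64(183), np.int64(203)), (220, np.int64(183), np.int64(203)), (221, np.int64(184), np.int64(203)), (222, np.int64(185), np.int64(203)), (223, np.int64(186), np.int64(203)), (224, np.int64(186), np.int64(204)), (225, np.int64(186), np.int64(204)), (226, np.int64(186), np.int64(204)), (227, np.int64(186), np.int64(203)), (228, np.int64(187), np.int64(202)), (229, np.int64(187), np.int64(201)), (230, np.int64(188), np.int64(200)), (231, np.int64(189), np.int64(199)), (232, np.int64(194), np.int64(194))]
[ 0.4792 -0.3314  0.4625 -0.3321] 0.07365439093484416
```

The scene camera puts the round lid about 2–3 mm off centre, which agrees with the wrist camera. The rim leaves 9 mm before the opening would show, so the lid covers it. Handing in.

```bash
python3 -c "
from bench import robot
print(robot.observe()['time'],robot.observe()['joint_velocities'].round(3)); print(robot.hand_in())"
```

```text
46.7 [-0.001 -0.002 -0.007 -0.    -0.001  0.001]
the job is handed in; nothing more can be done
None
```

I took the stack apart from the top down and handed the job in at 46.7 s; no verdict was reported. Each piece was set down until the wrist force showed contact, then released.

| Piece | Where it ended up | Last check |
|---|---|---|
| Weight | Upright in the free half of the weight tray | About 4 mm from the middle of the free half, in a so-so fit (0.88 overlap) |
| Round lid | On the round box, inlay up | About 2.5 mm off centre; covers the opening |
| Caul | On the spare caul in its tray | About 1 mm and 0.3° off |
| Oblong lid | On the oblong box, inlay up | 1.4 mm and 0.1° off |

- **Round lid:** it first sat about 3.4 mm off centre. One centring nudge reduced that to about 2.5 mm, and I left it there because 9 mm of rim remains before the opening would show. The scene camera gave about the same offset, roughly 3 mm, though its joint fit of lid and box was too loose to use.
- **Glue bottle and dish:** in the last picture both look untouched. My numeric check of them failed because the network did not find the dish in the side view, where the arm was in the way.
- **Caul tray:** its fit after the caul was placed was poor, since the caul hides it. The caul figure is against the tray position measured before placing.

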